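# Lift a finished plate from the catch tray with the lifter and slide it into the tote

## Robot

A 6-joint arm with a two-finger parallel gripper is mounted at the origin on the work surface. World frame = base frame: x ahead of the robot, y to its left, z up, the work surface at z = 0. Lengths are in m, angles in rad, forces in N, time in s.
With the tool pointing down it reaches from about 0.35 to 0.775 m from the base axis. Payload 5.5 kg.
Tool frame: the origin (TCP) lies at the very end of the fingers, on their centre line; the grasp point (between the pads) lies env.grasp_offset behind it (env.grasp_offset is the distance from the TCP to the grasp point, in m); x points along the fingers, y is the direction in which the jaws open and shut, and the axes are right-handed (so a half turn about x gives the same grasp; the last joint's range is limited). The gripper opens to 85 mm and grips with 20 to 120 N. Pads are 22 mm wide; open, the fingers measure 114 mm over their backs; the gripper's body (76 mm by 85 mm) begins 54 mm behind the grasp point. The pads swing forward as they close: fully open they stand 13 mm farther back than shut.
Start: joints at [-1.457, 0.313, 0.046, 1.304, 0, 1.431], TCP at [0.144, -0.557, 0.231] pointing down, gripper open.
Joint ranges: [-2.76, 2.76], [-0.86, 1.69], [-1.03, 1.26], [-2.2, 2.34], [-1.47, 1.5], [-3.14, 3.14]. Speed limits (rad/s): [2.57, 2.57, 3.14, 3.14, 3.14, 3.14].

## Interface

Orientations are given as a unit quaternion [w, x, y, z].
In Python, from workcell import get_state, viewer, job, env gives the robot as it stands.
- The arm moves only by the tool send_rows, never from a script. Its argument "plan" is a list of rows, each a list of 6 numbers: the shift along the tool's x, y, z in mm, then the turn, a rotation vector about the tool's x, y, z in degrees. A call has exactly 10 rows; each row is the pose to reach, as a shift and turn from the pose commanded when the call began, along the tool's axes at that moment; what a row does not reach only later rows make up. A row lasts 1/8 s, in which the tool goes at most 62.5 mm and 10.7 degrees, less where a joint would pass 70% of its speed; a pose out of reach is approached as far as the arm can. A call with a gripper value outside its range is refused whole. "claw" is the finger opening in mm, from 0 to 85.4, set as the call begins (left out, the last holds). The fingers move at their own pace and stop on an object; "newtons" is the grip in N (left out, the last holds). Time passes only in rows, so rows that repeat a pose let the fingers close, or fill a call up. It gives the time, the measured TCP pose, the force and the opening at its end, in the units of the state.
- get_state(): the state, without advancing time (a new reading comes with each control period).
- viewer.read_camera(name): name is "side" or "top"; returns a dict with "frame" (384x512x3 uint8, blue, green, red), "mtx" (3x3 intrinsics, pixels), "k1" (the pictures are not rectified: a ray, as slopes to the right and down, at radius r is drawn at 1 + k1 r^2 times it, then the intrinsics apply), "rvec" (rotation vector, rad) and "tvec" (3), from world to camera coordinates, as OpenCV has them. Camera axes: x right, y down, z forward; pixel columns grow to the right and rows downward; lengths in m; the calibration is good to about 2 mm. A picture is of the moment at which its call begins. There is no depth.
- job.hand_in(): hands the job in, once; it reports no verdict.
The state is a dict: "clock": time; "joint_pos": joint angles; "qvel": joint speeds; "tau": joint torques, N m; "tcp_pos": TCP position; "orientation": TCP orientation; "wrist_force": force on the tool from outside, world axes, zero at the start; "ft_torque": the same for the moment, N m; "finger_gap": finger opening in m.
Only numpy, scipy, OpenCV 4.12 (cv2) and the standard library are available. Lean on these libraries where they do the work, as an engineer would, in place of code of your own. Each camera call takes 0.05 s, during which the arm holds its last target.

## Task

Take the flat steel lifter, slide its blade under the finished plate in the catch tray and lift the plate out on it, then slide the plate off gently, without letting it fall, so that it lies flat on the floor of the tote. Handle the plate with the lifter only, not with the fingers. When the plate is in, lay the lifter back flat on the bench, clear of tray and tote, and leave the tote and the other things on the bench where they stand.

Things in the scene. Friction and masses are not known exactly. Their poses are not given: they have to be found in the camera images.
- lifter: hand lifter like a broad spatula, 265 mm long, 0.35 kg, lying on its blade with the handle in the air. Steel blade 120 mm long (its x), 110 mm wide, 2.4 mm thick; the front 14 mm taper to a straight 0.7 mm edge. A tang riveted on the rear 24 mm of the blade cranks up to the handle. Origin: centre of the blade's underside; x points to the front edge, away from the handle; z up
- lifter_grip (a point): good grip point on the wooden handle's centre line, 118 mm behind the blade's centre, 54 mm above its underside. The handle is level and straight, 26 mm wide (pinch across it from above), 20 mm thick, from 80 to 204 mm behind the blade's centre
- lifter_tip (a point): middle of the blade's straight front edge, on the underside: 60 mm ahead of the blade's centre
- plate: finished steel plate, 110 mm (its x) by 92 mm (its y), 5 mm thick, 0.36 kg, holes through it, lying flat in the tray, its y within 0.2 rad of the tray's y. Its underside has a 3 mm 45 degree bevel all round, where the blade's edge enters once the plate is backed by the tray's stop wall. It slips on the blade at a slope of 13 to 18 degrees. Origin: centre of its underside; z up
- tray: machine's catch tray, fixed on the bench: sheet steel floor 250 mm (its x) by 260 mm (its y), top of the floor 3 mm above the bench. 30 mm high, 3 mm thick walls on its +y side (stop wall) and -x side; the -y side is open, without a wall; on +x a chute climbs to the machine. The plate's middle lies 57 to 105 mm from the stop wall. Origin: centre of the floor's underside; z up
- tray_stop (a point): foot of the stop wall, in the middle of its inner face, at the height of the top of the tray's floor: 127 mm from the tray's origin along its y
- tote: open grey plastic tote, 200 mm (its x) by 300 mm (its y), 75 mm high, walls and floor 4 mm thick, empty, 0.9 kg, standing loose on the bench. Inside 192 by 292 mm. Origin: centre of its underside; z up
- tote_in (a point): centre of the tote's inner floor, 4 mm above its underside
- bracket: bystander: steel angle bracket 130 mm long, 60 mm foot, 95 mm high, on the bench. Origin: centre of its foot's underside
- tube: bystander: tall steel tube standing on end, 43 mm across, 130 mm high. Origin: centre of its lower end
- stub: bystander: short steel tube standing on end, 43 mm across, 80 mm high. Origin: centre of its lower end
Things that resemble listed ones, but are neither listed nor needed, are in the scene too. Several things look just like the plate: the one meant starts farthest from the robot's base.

How it is judged:
By the outcome, as a careful person would: the job done as asked, in the order asked, and still so for the second after the job is handed in, with the robot touching nothing.
It also fails if it takes over 69 s, if anything falls off the work surface, if the arm or the gripper's body presses on something with over 40 N, if the wrist force passes 120 N, or if a joint passes its speed limit or range.

## Working session

There is one attempt and no reset: what is moved stays moved. The work goes in short steps, Python scripts to look and compute and a tool call to move; the robot and the scene stay as the last step left them, time stands still between calls to the robot, and variables do not carry over. Pictures are saved under pics/ and viewed, and the job is handed in when it is done.

Besides the shell and the picture viewer there is one more tool, called after "Call:" as a command line: name --pt "numbers of a row" for each row, then --argument value for the rest. send_rows: Moves the arm, as the interface text tells. Its arguments: {"type":"object","properties":{"plan":{"type":"array"},"claw":{"type":"number"},"newtons":{"type":"number"}},"required":["plan"]}

```bash
ls; mkdir -p pics
python3 - <<'E'
from workcell import get_state, viewer, job, env
import cv2
print(get_state()); print(env.grasp_offset)
for n in ("side","top"):
    c=viewer.read_camera(n); cv2.imwrite(f"pics/{n}0.png",c["frame"]); print({k:v for k,v in c.items() if k!="frame"})
E
```

```text
pics
{'clock': 0.0, 'joint_pos': array([-1.45655755e+00,  3.14013413e-01,  4.49732747e-02,  1.30360585e+00,
        1.11031806e-06,  1.43121385e+00]), 'qvel': array([ 2.73922477e-04, -1.21390389e-03, -1.45764266e-03, -1.49309362e-03,
       -1.50077274e-05, -4.19429455e-04]), 'tau': array([ 1.27100855e-03, -4.80631256e+01,  2.98530722e+01,  1.93957973e-02,
       -1.37752281e-04,  7.73541188e-06]), 'tcp_pos': array([ 0.14432647, -0.55605873,  0.23039914]), 'orientation': array([ 0.08884473,  0.70142836,  0.09015252, -0.701411  ]), 'wrist_force': array([0.48664048, 0.56534672, 0.19634029]), 'ft_torque': array([ 0.03149403,  0.04138141, -0.01657055]), 'finger_gap': 0.08535274220904174}
0.0187
{'mtx': array([[365.94240036,   0.        , 253.06272626],
       [  0.        , 365.94240036, 191.47829765],
       [  0.        ,   0.        ,   1.        ]]), 'k1': 0.01318625448029596, 'rvec': array([ 0.34572321, -2.78881033,  1.18032846]), 'tvec': array([0.45961929, 0.15304212, 0.89212918])}
{'mtx': array([[466.7086247 ,   0.        , 255.80633394],
       [  0.        , 466.7086247 , 185.01626182],
       [  0.        ,   0.        ,   1.        ]]), 'k1': -0.09772061218138568, 'rvec': array([ 2.16560476, -2.22254853,  0.0525008 ]), 'tvec': array([0.0161424 , 0.45969709, 1.29739807])}
```

View pics/side0.png

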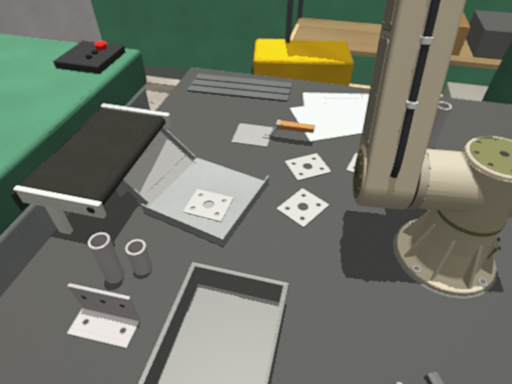

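View pics/top0.png

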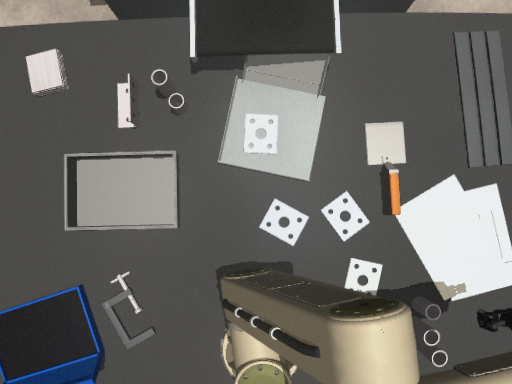

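```bash
cat > h.py <<'E'
import numpy as np, cv2
from workcell import get_state, viewer, job, env
from scipy.spatial.transform import Rotation as R
def cam(n): return viewer.read_camera(n)
def ray(c,uv):
    uv=np.atleast_2d(np.float64(uv)); K=c["mtx"]; d=np.array([c["k1"],0,0,0,0.])
    p=cv2.undistortPoints(uv[:,None],K,d,criteria=(3,50,1e-10))[:,0]
    M=cv2.Rodrigues(c["rvec"])[0]; o=-M.T@c["tvec"]
    return o,np.c_[p,np.ones(len(p))]@M
def onz(c,uv,z):
    o,d=ray(c,uv); t=(z-o[2])/d[:,2]; return o+d*t[:,None]
def proj(c,P):
    P=np.atleast_2d(np.float64(P))
    return cv2.projectPoints(P,c["rvec"],c["tvec"],c["mtx"],np.array([c["k1"],0,0,0,0.]))[0][:,0]
def tri(c1,p1,c2,p2):
    o1,d1=ray(c1,p1);o2,d2=ray(c2,p2);d1=d1[0];d2=d2[0]
    s=np.linalg.lstsq(np.c_[d1,-d2],o2-o1,rcond=None)[0]
    a=o1+d1*s[0];b=o2+d2*s[1];return (a+b)/2,np.linalg.norm(a-b)
def crop(f,x0,y0,x1,y1,s,name):
    cv2.imwrite(name,cv2.resize(f[y0:y1,x0:x1],None,fx=s,fy=s,interpolation=cv2.INTER_CUBIC))
E
python3 - <<'E'
from h import *
t=cam("top");s=cam("side")
crop(t["frame"],205,50,425,230,3.6,"pics/t1.png")
crop(s["frame"],110,90,340,250,3.4,"pics/s1.png")
for uv in [(261,133),(284,222),(345,216),(364,275)]: print(uv,onz(t,uv,.008)[0])
E
```

```text
Traceback (most recent call last):
  File "h.py", line 11, in onz
    o,d=ray(c,uv); t=(z-o[2])/d[:,2]; return o+d*t[:,None]
        ~~~^^^^^^
  File "h.py", line 7, in ray
    p=cv2.undistortPoints(uv[:,None],K,d,criteria=(3,50,1e-10))[:,0]
      ~~~~~~~~~~~~~~~~~~~^^^^^^^^^^^^^^^^^^^^^^^^^^^^^^^^^^^^^^
cv2.error: OpenCV(4.12.0) :-1: error: (-5:Bad argument) in function 'undistortPoints'
> Overload resolution failed:
>  - undistortPoints() got an unexpected keyword argument 'criteria'
>  - undistortPoints() got an unexpected keyword argument 'criteria'
```

View pics/t1.png

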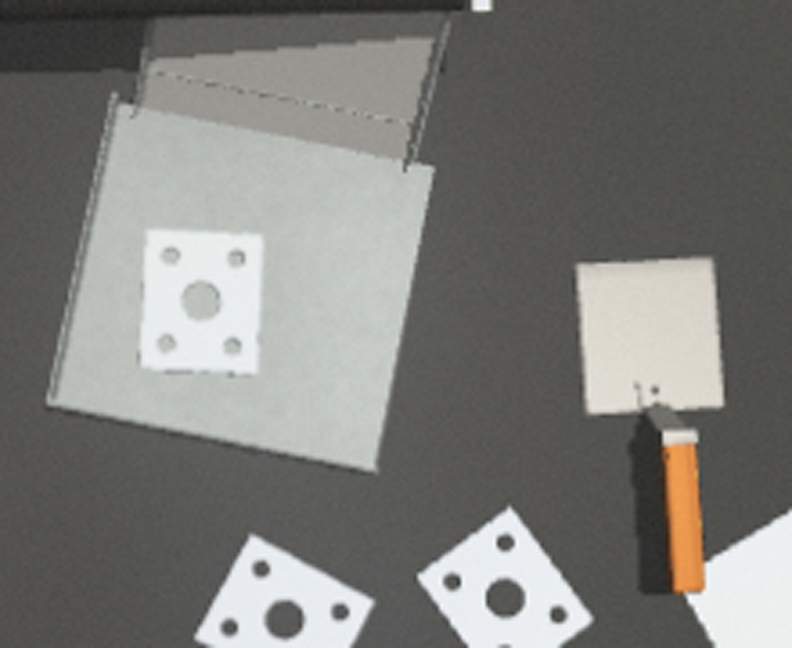

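View pics/s1.png

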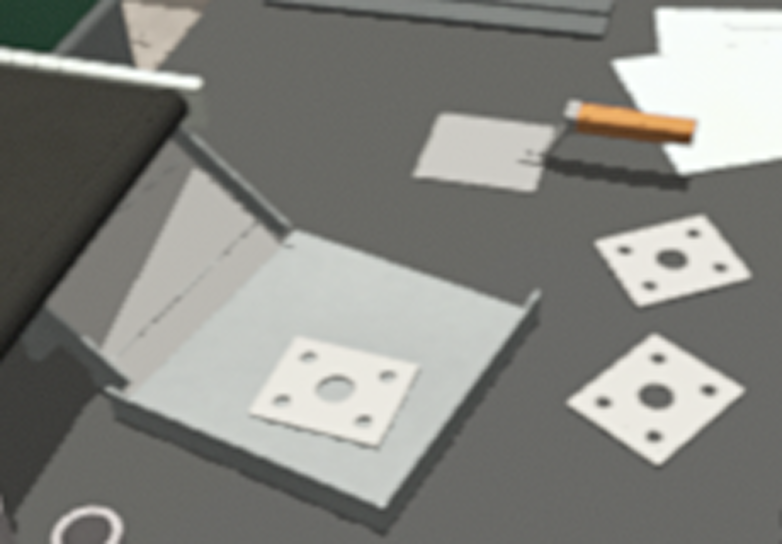

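Candidates that look like the plate in the top view are at (261,133) in the tray, (284,222), (345,216) and (364,275). The one at (261,133) is farthest from the base and lies in the tray, and the crop confirms it. Next I'll measure corners.

```bash
sed -i 's/cv2.undistortPoints(uv\[:,None\],K,d,criteria=(3,50,1e-10))/cv2.undistortPointsIter(uv[:,None],K,d,np.eye(3),K*0+np.eye(3),(3,50,1e-10))/' h.py
python3 - <<'E'
from h import *
t=cam("top");s=cam("side")
def T(x,y): return (205+(x+.5)/3.6-.5,50+(y+.5)/3.6-.5)
def S(x,y): return (110+(x+.5)/3.4-.5,90+(y+.5)/3.4-.5)
print("plates",onz(t,[(261,133),(284,222),(345,216),(364,275)],.008)[:,:2].round(4))
def rect(c,pts,z,n):
    P=onz(c,pts,z); print(n,P.mean(0)[:2].round(4)); 
    for i in range(len(P)):
        e=P[(i+1)%len(P)]-P[i]; print("   ",P[i][:2].round(4),"len",np.linalg.norm(e).round(4),"ang",np.degrees(np.arctan2(e[1],e[0])).round(2))
rect(t,[T(147,230),T(263,235),T(259,375),T(141,367)],.008,"plate top")
rect(s,[S(295,337),S(420,364),S(379,447),S(249,412)],.008,"plate side")
rect(t,[T(120,103),T(434,168),T(376,470),T(48,403)],.003,"tray top")
rect(t,[T(576,264),T(713,258),T(723,407),T(586,415)],.0024,"blade top")
rect(s,[S(440,113),S(556,127),S(536,192),S(414,178)],.0024,"blade side")
# handle ends: top at z~.064
rect(t,[T(664,444),T(696,442),T(705,591),T(673,594)],.064,"handle top")
rect(s,[S(578,103),S(695,120),S(692,143),S(577,127)],.06,"handle side")
rect(t,[(64.5,153),(176,151.5),(178,229),(66,230)],.075,"tote rim top")
E
```

```text
plates [[ 0.6072 -0.0143]
 [ 0.3543 -0.0721]
 [ 0.3664 -0.2443]
 [ 0.1993 -0.293 ]]
plate top [ 0.6061 -0.014 ]
    [0.6643 0.0283] len 0.0916 ang -94.0
    [ 0.6579 -0.0631] len 0.1112 ang 176.71
    [ 0.5468 -0.0567] len 0.0928 ang 84.6
    [0.5556 0.0357] len 0.1089 ang -3.87
plate side [ 0.6037 -0.0149]
    [ 0.6564 -0.0635] len 0.1108 ang 177.38
    [ 0.5458 -0.0584] len 0.0946 ang 86.87
    [0.5509 0.0361] len 0.111 ang -5.09
    [0.6615 0.0262] len 0.0898 ang -93.25
tray top [ 0.6196 -0.0477]
    [0.7687 0.0475] len 0.2556 ang -103.35
    [ 0.7097 -0.2012] len 0.2457 ang 167.2
    [ 0.4701 -0.1467] len 0.2632 ang 76.93
    [0.5297 0.1097] len 0.247 ang -14.58
blade top [ 0.5714 -0.3686]
    [ 0.6301 -0.3118] len 0.111 ang -88.59
    [ 0.6328 -0.4227] len 0.1197 ang -178.87
    [ 0.5132 -0.4251] len 0.1105 ang 91.95
    [ 0.5094 -0.3147] len 0.1207 ang 1.39
blade side [ 0.5677 -0.3693]
    [ 0.6312 -0.4237] len 0.1223 ang -177.79
    [ 0.509  -0.4285] len 0.1123 ang 91.96
    [ 0.5052 -0.3162] len 0.1204 ang 3.49
    [ 0.6254 -0.3089] len 0.115 ang -87.08
handle top [ 0.4247 -0.3721]
    [ 0.4806 -0.3586] len 0.0246 ang -87.88
    [ 0.4815 -0.3832] len 0.1125 ang -178.8
    [ 0.3691 -0.3855] len 0.0246 ang 93.56
    [ 0.3675 -0.361 ] len 0.1131 ang 1.23
handle side [ 0.4225 -0.3695]
    [ 0.4816 -0.3898] len 0.1135 ang 179.38
    [ 0.368  -0.3886] len 0.0385 ang 93.16
    [ 0.3659 -0.3502] len 0.1087 ang 0.32
    [ 0.4746 -0.3496] len 0.0409 ang -80.21
tote rim top [0.4508 0.369 ]
    [0.5578 0.524 ] len 0.3077 ang -90.98
    [0.5526 0.2163] len 0.2079 ang -179.52
    [0.3447 0.2146] len 0.3064 ang 89.35
    [0.3482 0.521 ] len 0.2097 ang 0.81
```

```bash
cat >> h.py <<'E'
import json,os
def load():
    d=json.load(open("cmd.json")); return np.array(d["p"]),R.from_matrix(d["R"])
def save(p,r): json.dump({"p":list(map(float,p)),"R":r.as_matrix().tolist()},open("cmd.json","w"))
def applied(row):   # update the commanded pose after a call ending in this row
    p,r=load(); p2=p+r.apply(np.array(row[:3])/1e3); r2=r*R.from_rotvec(np.radians(row[3:])); save(p2,r2)
def row(p,r):  # row reaching tool pose p,r
    p0,r0=load(); return np.r_[r0.inv().apply(np.array(p)-p0)*1e3, np.degrees((r0.inv()*r).as_rotvec())].round(1)
def tool_R(yaw,pitch=0,flip=1):
    # lifter heading yaw (deg), nose-down pitch deg; tool x down(z-lifter neg), tool y = flip*lifter y
    L=R.from_euler('zy',[yaw-360*0,0],degrees=True)*R.from_euler('y',pitch,degrees=True)
    m=L.as_matrix(); x=-m[:,2]; y=flip*m[:,1]; z=np.cross(x,y)
    return R.from_matrix(np.c_[x,y,z])
def st():
    s=get_state(); r=R.from_quat(np.r_[s["orientation"][1:],s["orientation"][0]]); return s,r
E
python3 - <<'E'
from h import *
s,r=st(); print(r.as_matrix().round(3))
r0=r; save([0.144,-0.557,0.231],r)
for f in (1,-1):
    print(f,row([.455,-.3727,.15],tool_R(1.8,0,f)),row([.455,-.3727,.033],tool_R(1.8,0,f)))
E
```

```text
[[-0.     0.251 -0.968]
 [ 0.001 -0.968 -0.251]
 [-1.    -0.001 -0.   ]]
1 [  81.1 -100.3 -347.3 -167.3   -0.    -0. ] [ 198.1 -100.2 -347.3 -167.3   -0.    -0. ]
-1 [  81.1 -100.3 -347.3   12.7   -0.     0. ] [ 198.1 -100.2 -347.3   12.7   -0.     0. ]
```

Call:
send_rows --pt "5 -6 -20 0 0 0" --pt "16 -18 -60 2 0 0" --pt "30 -32 -110 4 0 0" --pt "44 -47 -160 6 0 0" --pt "58 -61 -210 8 0 0" --pt "71 -75 -260 9.7 0 0" --pt "84 -88 -305 11.2 0 0" --pt "95 -97 -335 12.2 0 0" --pt "100 -100 -347.3 12.7 0 0" --pt "100 -100.3 -347.3 12.7 0 0" --claw 85 --newtons 100

```text
clock: 1.55
tcp_pos: [0.4556, -0.3714, 0.1308]
orientation: [-0.012, -0.707, -0.012, 0.707]
wrist_force: [-0.2, -0.3, 0.4]
finger_gap: 0.0849
```

Run:
```python
from h import *
applied([100,-100.3,-347.3,12.7,0,0])
s,r=st(); print(s["clock"],s["tcp_pos"],load()[0],s["joint_pos"].round(3)); print(r.as_matrix().round(3)); print(s["wrist_force"])
t=cam("top");c=cam("side"); crop(t["frame"],330,100,450,230,5,"pics/t2.png"); crop(c["frame"],210,90,350,190,5.5,"pics/s2.png")
print(row([.455,-.3727,.033],tool_R(1.8,0,-1)))
```

```text
1.55 [ 0.45559365 -0.37136805  0.13083723] [ 0.45498638 -0.37265734  0.13108684] [-0.82   0.385 -0.101  1.086 -0.     2.287]
[[-0.001  0.034 -0.999]
 [ 0.001 -0.999 -0.034]
 [-1.    -0.001  0.001]]
[-0.18722841 -0.32131171  0.37096296]
[98.1  0.1 -0.   0.   0.   0. ]
```

View pics/t2.png

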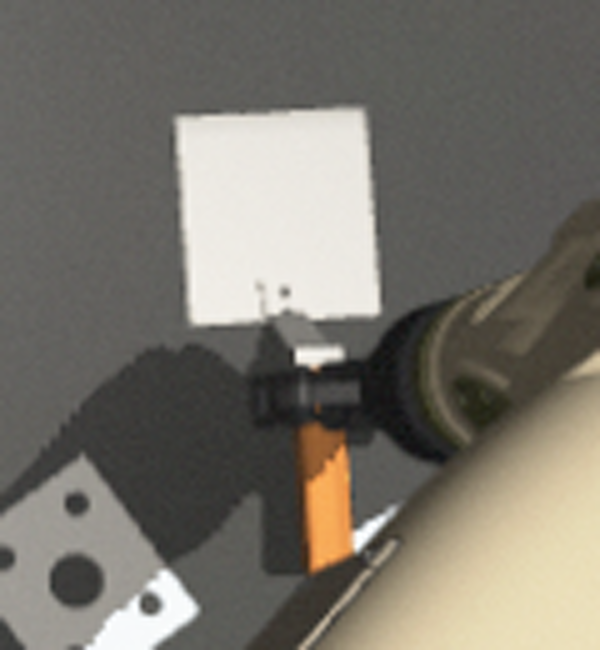

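View pics/s2.png

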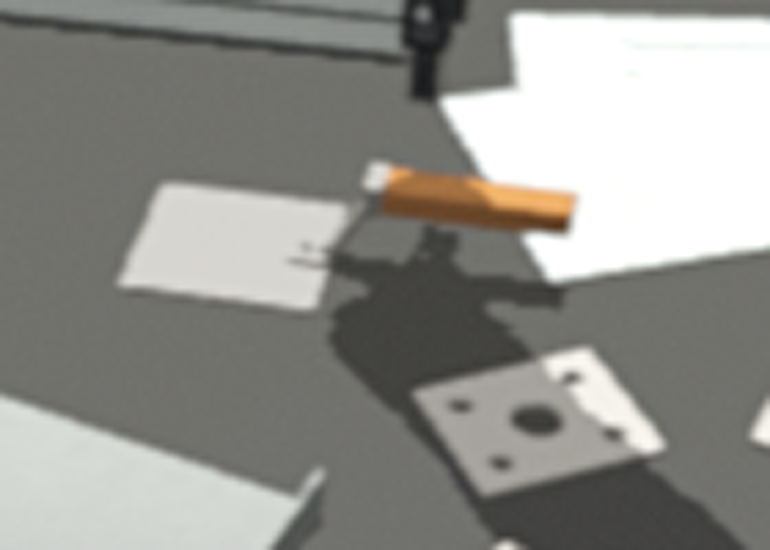

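The grip is over the handle, with the fingers straddling it at about (315,395) in the top crop. I'll descend now.

Call:
send_rows --pt "5 0 0 0 0 0" --pt "18 0 0 0 0 0" --pt "33 0 0 0 0 0" --pt "48 0 0 0 0 0" --pt "63 0 0 0 0 0" --pt "77 0 0 0 0 0" --pt "88 0 0 0 0 0" --pt "95 0 0 0 0 0" --pt "98 0 0 0 0 0" --pt "98 0 0 0 0 0"

```text
clock: 2.9
tcp_pos: [0.4555, -0.3725, 0.0334]
orientation: [0.011, 0.707, 0.011, -0.707]
wrist_force: [-0.4, -0.4, -0.8]
finger_gap: 0.085
```

Call:
send_rows --pt "0 0 0 0 0 0" --pt "0 0 0 0 0 0" --pt "0 0 0 0 0 0" --pt "0 0 0 0 0 0" --pt "0 0 0 0 0 0" --pt "0 0 0 0 0 0" --pt "0 0 0 0 0 0" --pt "0 0 0 0 0 0" --pt "0 0 0 0 0 0" --pt "0 0 0 0 0 0" --claw 0 --newtons 120

```text
clock: 4.15
tcp_pos: [0.4554, -0.3724, 0.0337]
orientation: [0.011, 0.707, 0.011, -0.707]
wrist_force: [-1.2, 1.4, 4.7]
finger_gap: 0.0246
```

Run:
```python
from h import *
applied([98,0,0,0,0,0])
s,r=st(); print(s["clock"],s["tcp_pos"],load()[0],s["finger_gap"],s["wrist_force"],s["ft_torque"]); print(r.as_matrix().round(4))
c=cam("side"); crop(c["frame"],210,90,350,190,5.5,"pics/s3.png")
```

```text
4.15 [ 0.45536973 -0.37242846  0.03366287] [ 0.45498283 -0.3726052   0.03308685] 0.02458211204489835 [-1.1708597   1.40111287  4.7319549 ] [0.23662124 0.16194651 0.02946395]
[[ 2.000e-04  3.210e-02 -9.995e-01]
 [-3.000e-04 -9.995e-01 -3.210e-02]
 [-1.000e+00  3.000e-04 -1.000e-04]]
```

View pics/s3.png

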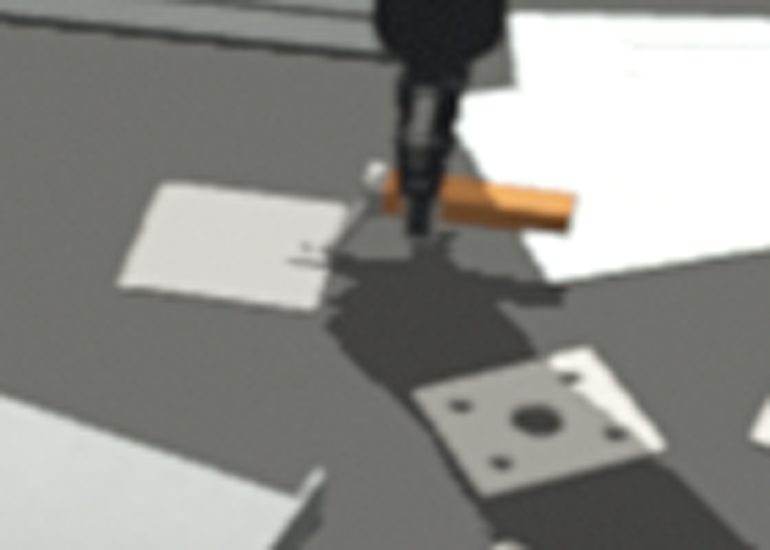

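```bash
cat >> h.py <<'E'
OFF=np.array([-0.1745,0,0.0337])
TY=76.9; a=np.radians(TY); EY=np.array([np.cos(a),np.sin(a),0]); EX=np.array([np.sin(a),-np.cos(a),0])
STOP=np.array([0.6483,0.0763,0.003])
def tipT(x,s,z): return STOP+x*EX-s*EY+[0,0,z]     # z above tray floor
def tool_for_tip(tip,yaw,pitch=0,off=OFF):
    r=tool_R(yaw,pitch,-1); L=R.from_matrix(np.c_[-r.as_matrix()[:,2],-r.as_matrix()[:,1],-r.as_matrix()[:,0]])
    return np.array(tip)+L.apply(off), r
def rowtip(tip,yaw,pitch=0,off=OFF): return row(*tool_for_tip(tip,yaw,pitch,off))
E
python3 - <<'E'
from h import *
print(tipT(-.022,.19,.0), tool_for_tip(tipT(-.022,.19,.1),TY)[0]); print(rowtip(tipT(-.022,.19,.09),TY))
E
```

```text
[ 0.58380878 -0.10376911  0.003     ] [ 0.54425813 -0.27372791  0.1367    ]
[-93.6 -96.  -92.4 -75.1  -0.    0. ]
```

Call:
send_rows --pt "-2 0 0 0 0 0" --pt "-8 0 0 0 0 0" --pt "-18 0 0 0 0 0" --pt "-30 0 0 0 0 0" --pt "-44 0 0 0 0 0" --pt "-58 0 0 0 0 0" --pt "-70 0 0 0 0 0" --pt "-80 0 0 0 0 0" --pt "-86 0 0 0 0 0" --pt "-88 0 0 0 0 0"

```text
clock: 5.45
tcp_pos: [0.4554, -0.3724, 0.1216]
orientation: [0.011, 0.707, 0.011, -0.707]
wrist_force: [0.1, 0.0, -4.1]
finger_gap: 0.024
```

Run:
```python
from h import *
applied([-88,0,0,0,0,0])
s,r=st(); print(s["clock"],s["tcp_pos"],load()[0],s["finger_gap"],s["wrist_force"],s["ft_torque"]); print(r.as_matrix().round(4))
c=cam("side"); crop(c["frame"],190,60,350,180,5,"pics/s4.png"); print(rowtip(tipT(-.022,.19,.09),TY))
```

```text
5.45 [ 0.4554077  -0.37241781  0.12162165] [ 0.45498601 -0.37265202  0.12108684] 0.024042271954445388 [ 0.09932376  0.01709309 -4.10811368] [-0.00230162  0.31152413 -0.04567295]
[[ 2.000e-04  3.210e-02 -9.995e-01]
 [-3.000e-04 -9.995e-01 -3.210e-02]
 [-1.000e+00  3.000e-04 -2.000e-04]]
[ -5.6 -96.  -92.4 -75.1  -0.    0. ]
```

View pics/s4.png

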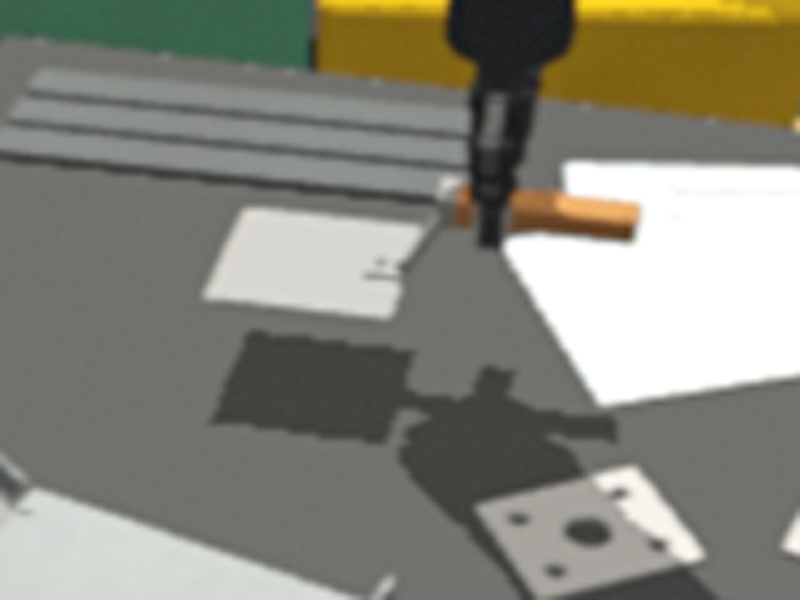

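Call:
send_rows --pt "0 -3 -3 -3 0 0" --pt "-1 -12 -12 -10 0 0" --pt "-2 -24 -23 -19 0 0" --pt "-3 -38 -36 -29 0 0" --pt "-3 -52 -49 -39 0 0" --pt "-4 -65 -62 -49 0 0" --pt "-5 -77 -74 -59 0 0" --pt "-5.6 -88 -84 -68 0 0" --pt "-5.6 -94 -90 -73.5 0 0" --pt "-5.6 -96 -92.4 -75.1 0 0"

```text
clock: 6.75
tcp_pos: [0.5448, -0.2729, 0.1263]
orientation: [-0.44, -0.553, -0.44, 0.553]
wrist_force: [0.0, 0.3, -3.1]
finger_gap: 0.0244
```

Run:
```python
from h import *
applied([-5.6,-96,-92.4,-75.1,0,0])
s,r=st(); print(s["clock"],s["tcp_pos"],load()[0],s["finger_gap"],s["wrist_force"],s["joint_pos"].round(2)); print(r.as_matrix().round(4))
t=cam("top");c=cam("side"); crop(c["frame"],110,50,340,240,3.4,"pics/s5.png"); crop(t["frame"],205,50,425,230,3.6,"pics/t5.png"); print(rowtip(tipT(-.022,.19,.010),TY,1))
```

```text
6.75 [ 0.54478649 -0.27290358  0.12634842] [ 0.54425294 -0.27373478  0.12673625] 0.024386473922918806 [ 0.03776695  0.31361076 -3.07730948] [-0.6   0.43 -0.05  1.1  -0.    1.2 ]
[[-6.000e-04  9.744e-01 -2.248e-01]
 [ 2.000e-04 -2.248e-01 -9.744e-01]
 [-1.000e+00 -6.000e-04 -1.000e-04]]
[77.   0.  -0.6  0.  -1.   0. ]
```

View pics/s5.png

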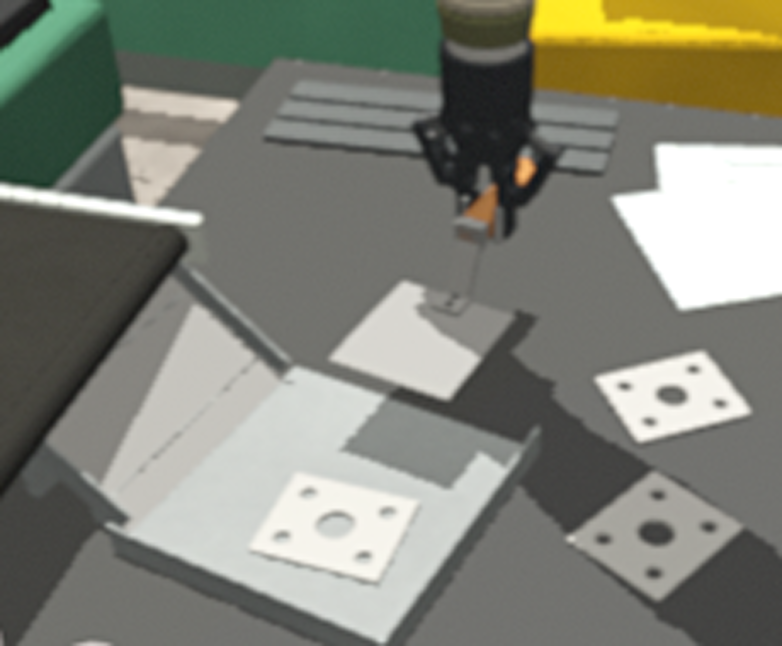

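View pics/t5.png

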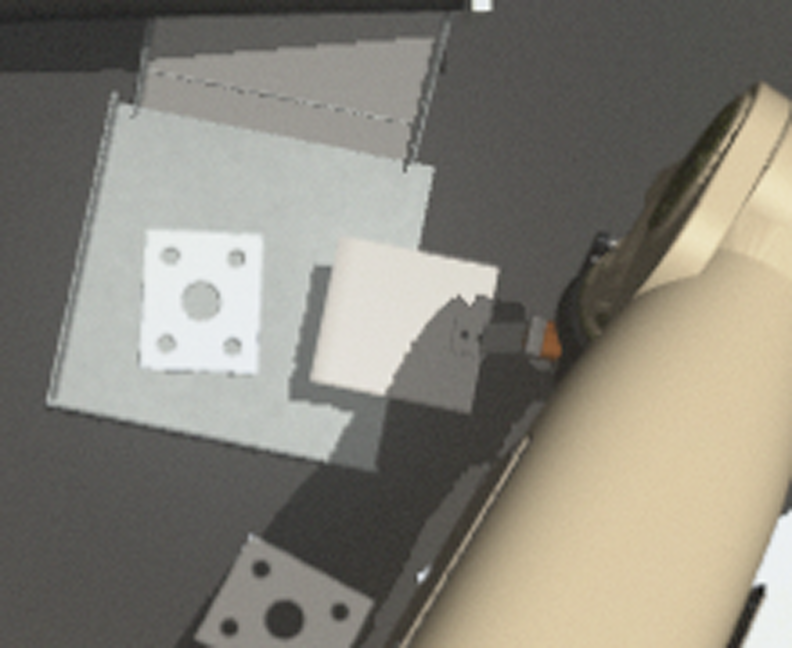

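Call:
send_rows --pt "4 0 0 0 0 0" --pt "14 0 0 0 -0.2 0" --pt "26 0 0 0 -0.4 0" --pt "38 0 0 0 -0.6 0" --pt "50 0 0 0 -0.8 0" --pt "62 0 -0.5 0 -1 0" --pt "72 0 -0.6 0 -1 0" --pt "79 0 -0.6 0 -1 0" --pt "83 0 -0.6 0 -1 0" --pt "84 0 -0.6 0 -1 0"

```text
clock: 8.1
tcp_pos: [0.5448, -0.2729, 0.0428]
orientation: [-0.444, -0.549, -0.436, 0.558]
wrist_force: [-0.7, -0.2, -3.3]
finger_gap: 0.0244
```

Run:
```python
from h import *
applied([84,0,-.6,0,-1,0])
s,r=st(); print(s["clock"],s["tcp_pos"],load()[0],s["finger_gap"],s["wrist_force"],s["ft_torque"])
t=cam("top");c=cam("side"); crop(c["frame"],110,80,340,240,3.4,"pics/s6.png"); print(rowtip(tipT(-.022,.19,.0),TY,1))
```

```text
8.1 [ 0.54478098 -0.27289935  0.04280312] [ 0.54438546 -0.2731056   0.04273657] 0.024440213738407324 [-0.70188229 -0.2011471  -3.26856091] [-0.21626984  0.04599026  0.02194063]
[ 3.  0. -0.  0. -0.  0.]
```

View pics/s6.png

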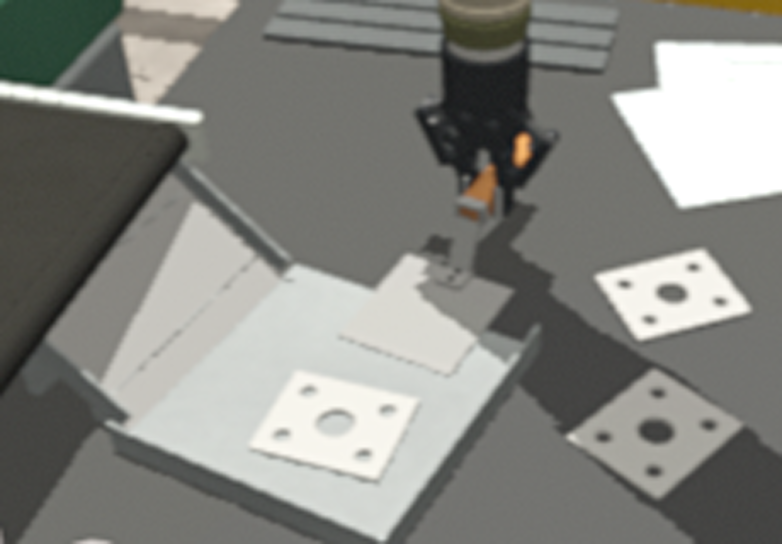

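Call:
send_rows --pt "0.5 0 0 0 0 0" --pt "1 0 0 0 0 0" --pt "1.5 0 0 0 0 0" --pt "2 0 0 0 0 0" --pt "2.5 0 0 0 0 0" --pt "3 0 0 0 0 0" --pt "3.3 0 0 0 0 0" --pt "3.6 0 0 0 0 0" --pt "3.8 0 0 0 0 0" --pt "3.8 0 0 0 0 0"

```text
clock: 9.45
tcp_pos: [0.5449, -0.2731, 0.0393]
orientation: [-0.444, -0.549, -0.436, 0.558]
wrist_force: [-1.0, -0.9, -0.6]
finger_gap: 0.0241
```

Run:
```python
from h import *
applied([3.8,0,0,0,0,0])
s,r=st(); print(s["clock"],s["tcp_pos"],load()[0],s["finger_gap"],s["wrist_force"],s["ft_torque"])
```

```text
9.45 [ 0.54490983 -0.27308147  0.03930283] [ 0.54437034 -0.27316818  0.03893712] 0.02407503832210187 [-1.00541446 -0.9088327  -0.61347296] [-0.1053715   0.06871202  0.0449579 ]
```

Run:
```python
from h import *
for s in (.16,.13,.11,.10,.095,.05,.003): print(s,rowtip(tipT(-.022,s,-.0008),TY,1))
```

```text
0.16 [ -0.5   0.  -30.    0.   -0.    0. ]
0.13 [ -1.    0.1 -60.    0.   -0.    0. ]
0.11 [ -1.4   0.1 -80.    0.   -0.    0. ]
0.1 [ -1.5   0.1 -90.    0.   -0.    0. ]
0.095 [ -1.6   0.1 -95.    0.   -0.    0. ]
0.05 [-2.4e+00  1.0e-01 -1.4e+02  0.0e+00 -0.0e+00  0.0e+00]
0.003 [  -3.2    0.2 -187.     0.    -0.     0. ]
```

Call:
send_rows --pt "0 0 -3 0 0 0" --pt "-0.2 0 -10 0 0 0" --pt "-0.3 0 -19 0 0 0" --pt "-0.5 0 -28 0 0 0" --pt "-0.6 0 -36 0 0 0" --pt "-0.7 0 -43 0 0 0" --pt "-0.8 0 -49 0 0 0" --pt "-0.9 0 -54 0 0 0" --pt "-1 0 -58 0 0 0" --pt "-1 0 -60 0 0 0"

```text
clock: 10.7
tcp_pos: [0.5584, -0.2145, 0.0391]
orientation: [-0.444, -0.549, -0.436, 0.559]
wrist_force: [-0.8, -2.7, 0.9]
finger_gap: 0.0245
```

Run:
```python
from h import *
applied([-1,0,-60,0,0,0])
s,r=st(); print(s["clock"],s["tcp_pos"],load()[0],s["finger_gap"],s["wrist_force"],s["ft_torque"])
t=cam("top");c=cam("side"); crop(c["frame"],130,120,300,250,4.4,"pics/s7.png"); crop(t["frame"],210,60,350,190,4.4,"pics/t7.png")
```

```text
10.7 [ 0.55838656 -0.21448953  0.03911564] [ 0.5579286  -0.21471158  0.03892044] 0.024516664043858754 [-0.84582456 -2.72338836  0.90132516] [-0.32343468  0.16248336  0.0235095 ]
```

View pics/s7.png

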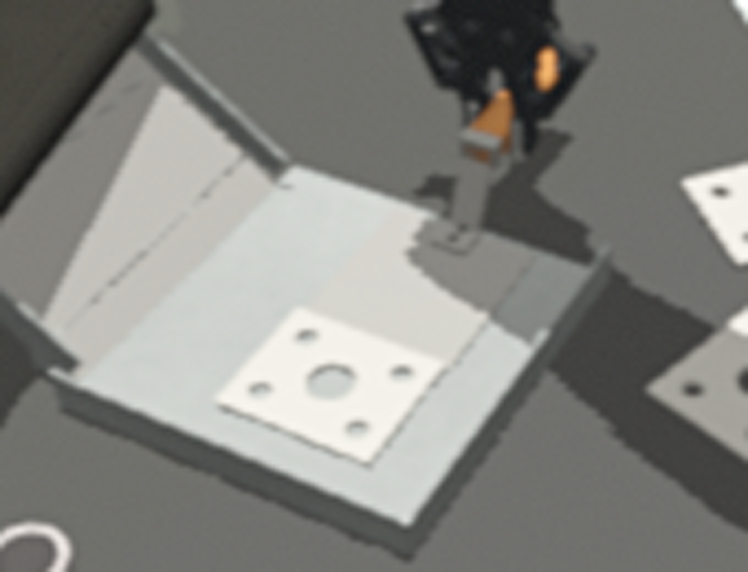

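View pics/t7.png

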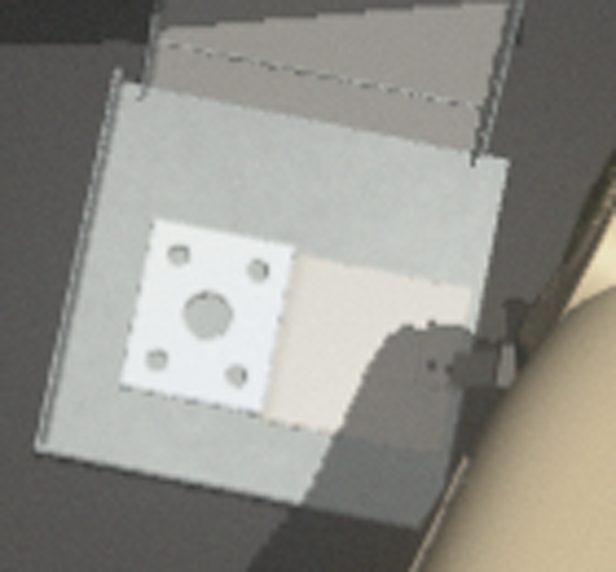

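The plate has squared up against the blade edge; its corners are at (155,220), (294,246), (265,412) and (122,385) in the top crop. It sits about 3 mm toward +x of the blade. I'll push on to the wall, easing 3 mm to +y of the tool on the way.

Call:
send_rows --pt "0 0 -2 0 0 0" --pt "-0.1 0.5 -6 0 0 0" --pt "-0.2 1 -11 0 0 0" --pt "-0.3 1.5 -16 0 0 0" --pt "-0.3 2 -20 0 0 0" --pt "-0.4 2.5 -24 0 0 0" --pt "-0.5 3 -28 0 0 0" --pt "-0.5 3 -31 0 0 0" --pt "-0.6 3 -33 0 0 0" --pt "-0.6 3 -35 0 0 0"

```text
clock: 12.05
tcp_pos: [0.5692, -0.181, 0.0391]
orientation: [-0.444, -0.549, -0.436, 0.558]
wrist_force: [-0.7, -3.4, 1.0]
finger_gap: 0.0245
```

Run:
```python
from h import *
applied([-.6,3,-35,0,0,0])
s,r=st(); print(s["clock"],s["tcp_pos"],load()[0],s["finger_gap"],s["wrist_force"],s["ft_torque"])
t=cam("top");c=cam("side"); crop(c["frame"],130,120,300,250,4.4,"pics/s8.png"); crop(t["frame"],210,60,350,190,4.4,"pics/t8.png")
```

```text
12.05 [ 0.56922338 -0.18101984  0.03909366] [ 0.56876007 -0.18128945  0.03892691] 0.024486000571888305 [-0.7347234  -3.36279723  1.02798685] [-0.46570552  0.02119962  0.03242343]
```

View pics/t8.png

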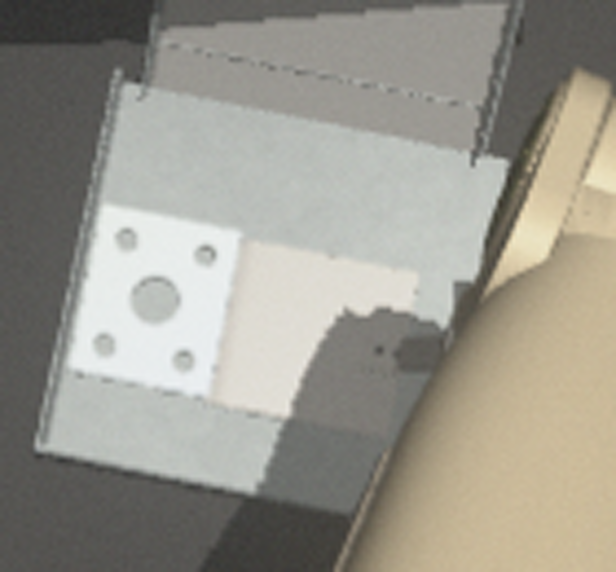

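View pics/s8.png

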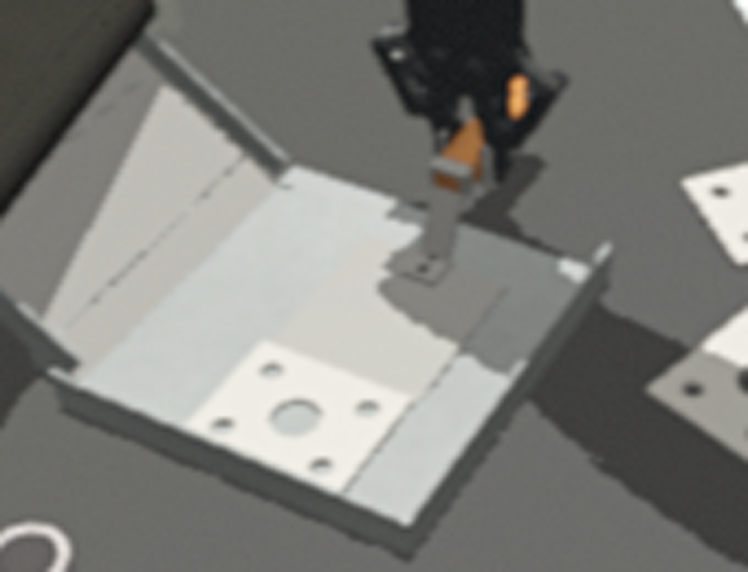

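Call:
send_rows --pt "0 0 -2 0 0 0" --pt "-0.1 0.3 -5 0 0 0" --pt "-0.1 0.6 -8 0 0 0" --pt "-0.2 1 -11 0 0 0" --pt "-0.3 1 -15 0 0 0" --pt "-0.3 1 -19 0 0 0" --pt "-0.4 1 -23 0 0 0" --pt "-0.5 1 -27 0 0 0" --pt "-0.5 1 -29 0 0 0" --pt "-0.5 1 -30 0 0 0"

```text
clock: 13.4
tcp_pos: [0.5769, -0.1519, 0.039]
orientation: [-0.444, -0.549, -0.436, 0.558]
wrist_force: [-1.1, -3.5, 0.4]
finger_gap: 0.0244
```

Run:
```python
from h import *
applied([-.5,1,-30,0,0,0])
s,r=st(); print(s["clock"],s["tcp_pos"],load()[0],s["finger_gap"],s["wrist_force"],s["ft_torque"])
t=cam("top");c=cam("side"); crop(c["frame"],130,120,300,250,4.4,"pics/s9.png"); crop(t["frame"],210,60,350,190,4.4,"pics/t9.png")
```

```text
13.4 [ 0.57686955 -0.15190119  0.03899916] [ 0.57651333 -0.15228709  0.03891841] 0.024366007170204602 [-1.13090915 -3.52653894  0.35964504] [-0.36855584  0.07578922  0.02536513]
```

View pics/t9.png

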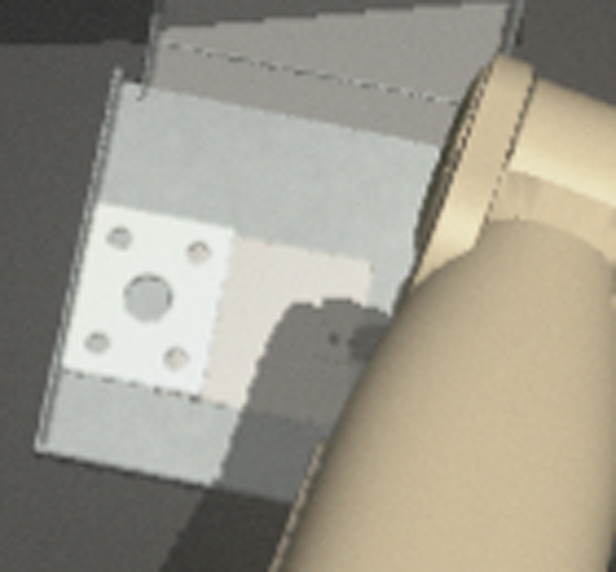

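View pics/s9.png

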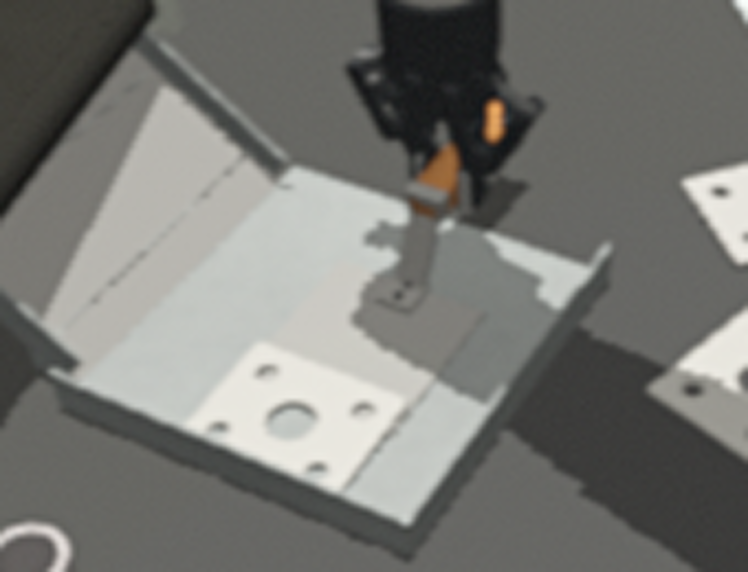

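Call:
send_rows --pt "-0.1 0 -3 0 0 0" --pt "-0.1 0 -8 0 0 0" --pt "-0.2 0 -14 0 0 0" --pt "-0.3 0 -20 0 0 0" --pt "-0.5 0 -26 0 0 0" --pt "-0.6 0 -32 0 0 0" --pt "-0.7 0 -38 0 0 0" --pt "-0.8 0 -44 0 0 0" --pt "-0.8 0 -48 0 0 0" --pt "-0.9 0 -50 0 0 0"

```text
clock: 14.75
tcp_pos: [0.5882, -0.1031, 0.039]
orientation: [-0.444, -0.549, -0.436, 0.558]
wrist_force: [-1.0, -4.9, 0.1]
finger_gap: 0.0239
```

Run:
```python
from h import *
applied([-.9,0,-50,0,0,0])
s,r=st(); print(s["clock"],s["tcp_pos"],load()[0],s["finger_gap"],s["wrist_force"],s["ft_torque"])
t=cam("top");c=cam("side"); crop(c["frame"],130,120,300,250,4.4,"pics/s10.png"); crop(t["frame"],210,60,350,190,4.4,"pics/t10.png")
```

```text
14.75 [ 0.58820243 -0.10309599  0.03901624] [ 0.58781214 -0.10357216  0.03897117] 0.023911726883767526 [-0.98417803 -4.88295037  0.12997857] [-0.68000291  0.12076447 -0.00118474]
```

View pics/t10.png

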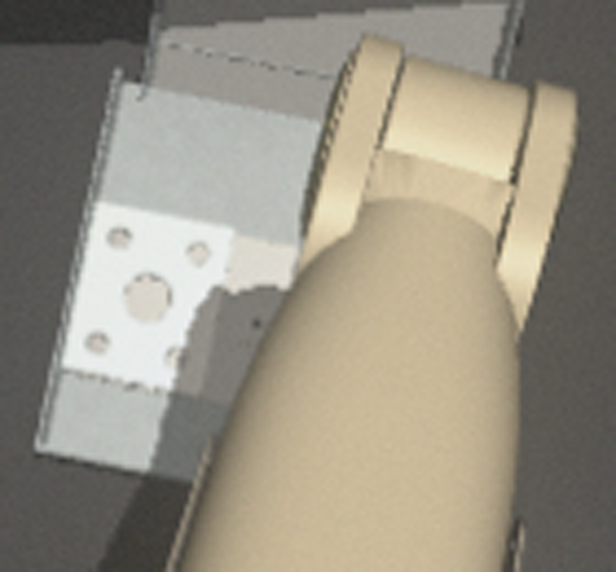

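View pics/s10.png

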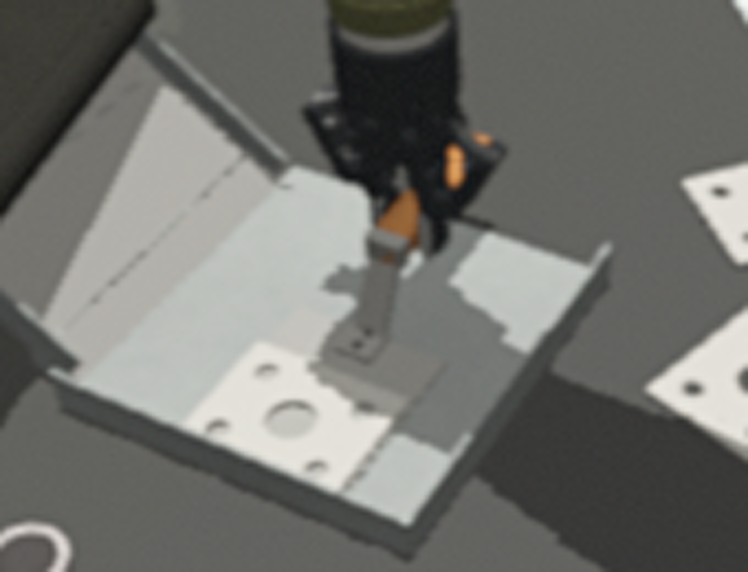

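Call:
send_rows --pt "0 0 -2 0 0 0" --pt "0 0 -4 0 0 0" --pt "-0.1 0 -6 0 0 0" --pt "-0.1 0 -7 0 0 0" --pt "-0.1 0 -8 0 0 0" --pt "-0.1 0 -9 0 0 0" --pt "-0.2 0 -10 0 0 0" --pt "-0.2 0 -10.5 0 0 0" --pt "-0.2 0 -11 0 0 0" --pt "-0.2 0 -11 0 0 0"

```text
clock: 16.1
tcp_pos: [0.5907, -0.0925, 0.0391]
orientation: [-0.444, -0.549, -0.436, 0.558]
wrist_force: [-1.8, -4.4, 0.1]
finger_gap: 0.0242
```

Run:
```python
from h import *
applied([-.2,0,-11,0,0,0])
s,r=st(); print(s["clock"],s["tcp_pos"],load()[0],s["finger_gap"],s["wrist_force"],s["ft_torque"])
t=cam("top");c=cam("side"); crop(c["frame"],150,150,270,250,6,"pics/s11.png"); crop(t["frame"],210,90,290,160,7,"pics/t11.png")
```

```text
16.1 [ 0.59070207 -0.09249943  0.03905139] [ 0.59029789 -0.09285485  0.03898477] 0.02420299866251134 [-1.75698578 -4.35290339  0.07488746] [-0.58407282  0.0864844  -0.028823  ]
```

View pics/t11.png

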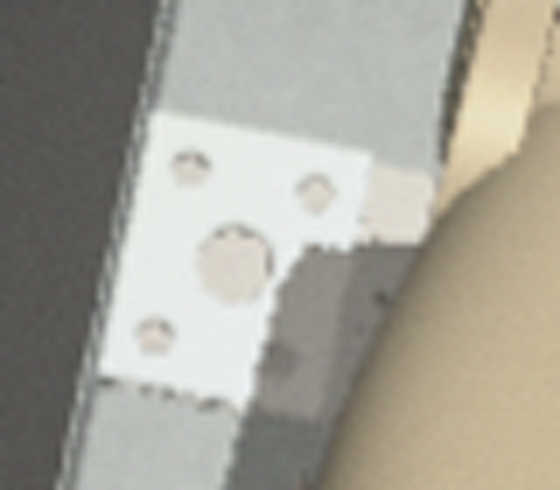

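View pics/s11.png

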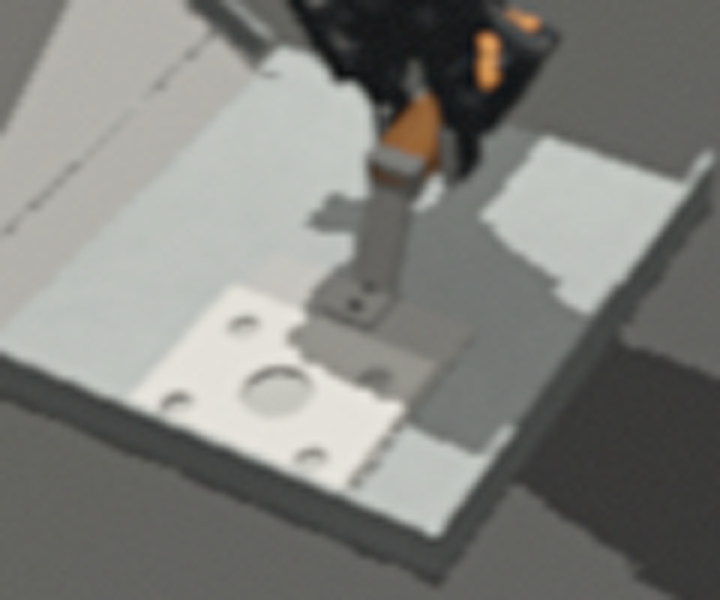

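Run:
```python
from h import *
X=-.018
for s,z,p in ((.004,-.0008,1),(.005,.003,-1),(.006,.007,-3),(.007,.013,-5),(.009,.020,-6),(.011,.04,-6)): print(s,rowtip(tipT(X,s,z),TY,p))
```

```text
0.004 [ 0.   0.2 -0.   0.  -0.   0. ]
0.005 [2.4 0.2 2.1 0.  2.  0. ]
0.006 [4.5 0.2 4.  0.  4.  0. ]
0.007 [4.7 0.1 5.8 0.  6.  0. ]
0.009 [0.8 0.1 8.2 0.  7.  0. ]
0.011 [-19.1   0.1  10.5   0.    7.    0. ]
```

Call:
send_rows --pt "1.2 0 1 0 1 0" --pt "2.4 0 2 0 2 0" --pt "3.5 0 3 0 3 0" --pt "4.4 0 4 0 4 0" --pt "4.5 0 5 0 5 0" --pt "4.6 0 5.8 0 6 0" --pt "3 0 7 0 6.5 0" --pt "0.8 0 8.2 0 7 0" --pt "-2 0 8.6 0 7 0" --pt "-3 0 8.7 0 7 0"

```text
clock: 17.45
tcp_pos: [0.5889, -0.1011, 0.0426]
orientation: [0.417, 0.582, 0.462, -0.524]
wrist_force: [-0.3, -0.4, -5.3]
finger_gap: 0.0245
```

Run:
```python
from h import *
applied([-3,0,8.7,0,7,0])
s,r=st(); print(s["clock"],s["tcp_pos"],load()[0],s["finger_gap"],s["wrist_force"],s["ft_torque"])
t=cam("top");c=cam("side"); crop(c["frame"],130,120,300,250,4.4,"pics/s12.png"); crop(t["frame"],210,90,290,160,7,"pics/t12.png")
```

```text
17.45 [ 0.58894456 -0.10108649  0.04259676] [ 0.58834446 -0.10127926  0.04213174] 0.02448031772243586 [-0.25385491 -0.44366095 -5.25567806] [-0.89205315  0.22592524  0.01929678]
```

View pics/t12.png

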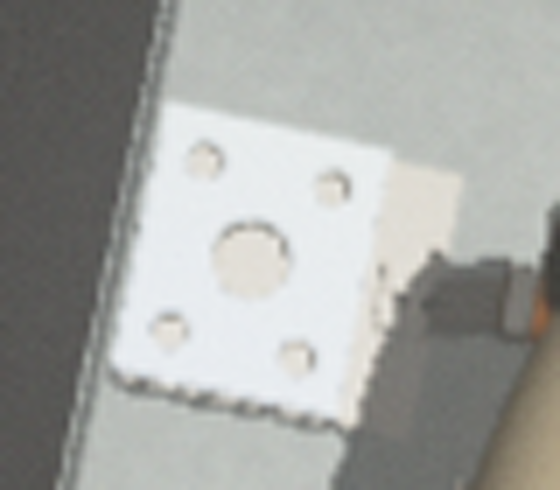

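View pics/s12.png

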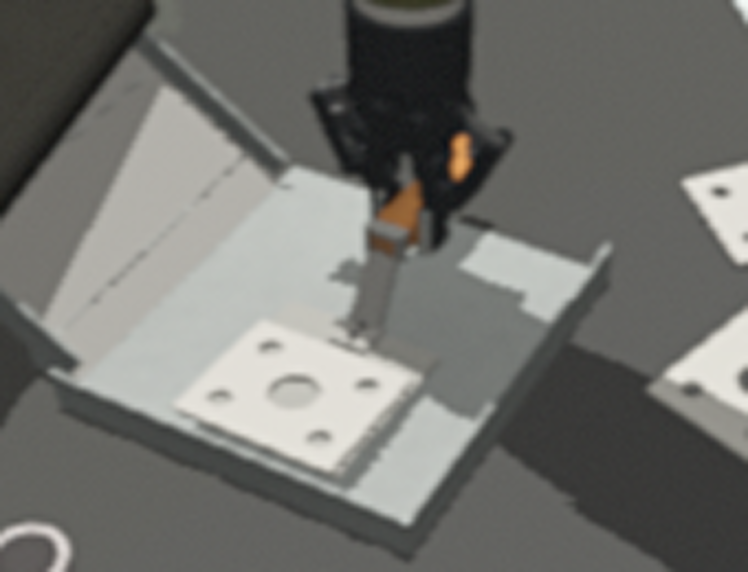

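Run:
```python
from h import *
X=-.018
for s,z,p in ((.012,.03,-6),(.014,.05,-6),(.016,.07,-6),(.02,.12,-6)): print(s,rowtip(tipT(X,s,z),TY,p))
```

```text
0.012 [-6.4  0.1  1.9  0.  -0.   0. ]
0.014 [-26.5   0.1   1.7   0.   -0.    0. ]
0.016 [-46.6   0.1   1.6   0.   -0.    0. ]
0.02 [-96.7   0.1   0.4   0.   -0.    0. ]
```

Call:
send_rows --pt "-2 0 0.8 0 0 0" --pt "-6 0 1.9 0 0 0" --pt "-12 0 1.8 0 0 0" --pt "-20 0 1.7 0 0 0" --pt "-30 0 1.7 0 0 0" --pt "-40 0 1.6 0 0 0" --pt "-50 0 1.5 0 0 0" --pt "-58 0 1.5 0 0 0" --pt "-64 0 1.4 0 0 0" --pt "-66 0 1.4 0 0 0"

```text
clock: 18.8
tcp_pos: [0.587, -0.1092, 0.1081]
orientation: [0.416, 0.582, 0.462, -0.524]
wrist_force: [-0.4, 1.1, -5.9]
finger_gap: 0.0245
```

Run:
```python
from h import *
applied([-66,0,1.4,0,0,0])
s,r=st(); print(s["clock"],s["tcp_pos"],load()[0],s["finger_gap"],s["wrist_force"],s["ft_torque"],s["joint_pos"].round(2))
t=cam("top");c=cam("side"); crop(c["frame"],110,80,300,230,4,"pics/s13.png"); crop(t["frame"],205,80,315,170,6,"pics/t13.png")
```

```text
18.8 [ 0.58703084 -0.10921734  0.10813322] [ 0.58647351 -0.10939092  0.10761961] 0.02451631566218228 [-0.35442367  1.09078556 -5.9370762 ] [-0.85149497  0.18929513  0.02418535] [-0.37  0.42 -0.11  1.05  0.1   1.43]
```

View pics/t13.png

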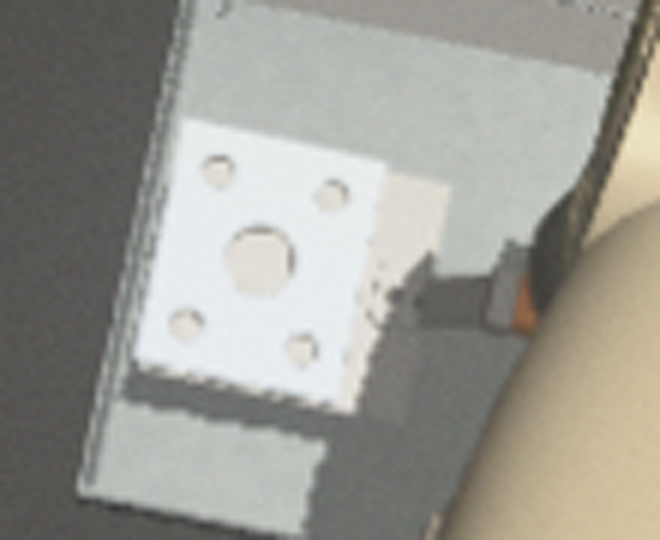

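View pics/s13.png

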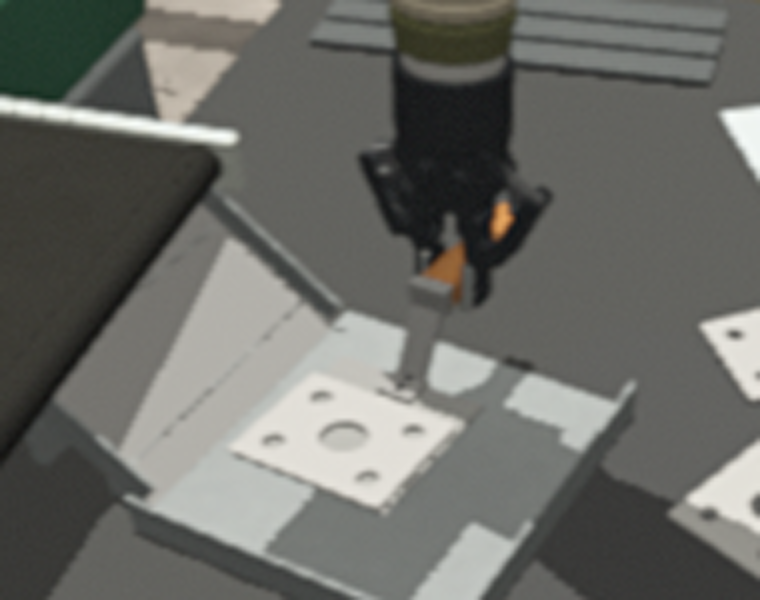

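```bash
cat > corners.py <<'E'
from h import *
def corners(top,side,to,ts,so,ss):
    """top/side: lists of 4 crop points in order +x+y,+x-y,-x-y,-x+y"""
    t=cam("top");c=cam("side");P=[]
    for a,b in zip(top,side):
        A=np.array(to)+(np.array(a)+.5)/ts-.5;B=np.array(so)+(np.array(b)+.5)/ss-.5
        p,e=tri(t,A,c,B);P.append(p);print(p.round(4),e.round(4))
    P=np.array(P);f=(P[0]+P[3]-P[1]-P[2])/2;print("centre",P.mean(0).round(4),"fwd len",np.linalg.norm(f).round(4),"pitch up deg",np.degrees(np.arcsin(f[2]/np.linalg.norm(f))).round(1),"yaw",np.degrees(np.arctan2(f[1],f[0])).round(1))
    g=(P[0]+P[1]-P[2]-P[3])/2;print("roll",np.degrees(np.arcsin(g[2]/np.linalg.norm(g))).round(1))
E
python3 - <<'E'
from corners import *
corners([(183,118),(387,160),(353,413),(135,363)],[(232,450),(313,375),(465,427),(383,512)],(205,80),6,(110,80),4)
p,r=load(); L=np.c_[-r.as_matrix()[:,2],-r.as_matrix()[:,1],-r.as_matrix()[:,0]]; print("model tip",p-L@OFF)
t=cam("top")
print(onz(t,[(160,76),(176,100)],[.1,.08]) if 0 else onz(t,[(160,76)],.13),onz(t,[(176,100)],.08))
f=np.array([.0086,.058,.163,.317,.5,.683,.837,.942,.991,1])
print(rowtip([.575,.20,.14],81,-6)); 
print(rowtip([.500,.34,.14],86,-6)); print(rowtip([.451,.455,.13],90,-6))
E
```

```text
[0.682  0.0521 0.0981] 0.0059
[ 0.664  -0.0375  0.0872] 0.0039
[ 0.5523 -0.019   0.0823] 0.0024
[0.5744 0.0763 0.0948] 0.0044
centre [0.6182 0.018  0.0906] fwd len 0.0953 pitch up deg 7.1 yaw 77.8
roll 2.1
model tip [0.62647933 0.06310516 0.09243478]
[[0.74516504 0.24646379 0.13      ]] [[0.69201387 0.21365039 0.08      ]]
[ -34.5  -68.6 -126.5   -4.    -0.    -0.4]
[ -21.8 -157.9 -247.    -9.    -0.    -0.9]
[  -1.  -219.5 -348.7  -13.    -0.    -1.4]
```

Call:
send_rows --pt "-0.5 -0.6 -1.1 0 0 0" --pt "-2.5 -4 -7.3 -0.2 0 0" --pt "-6.5 -11.2 -20.6 -0.7 0 0" --pt "-12 -21.7 -40 -1.3 0 -0.1" --pt "-18 -34.3 -63.3 -2 0 -0.2" --pt "-24 -46.9 -86.4 -2.7 0 -0.3" --pt "-29.5 -57.4 -105.9 -3.3 0 -0.3" --pt "-33 -64.6 -119.2 -3.8 0 -0.4" --pt "-34.3 -68 -125.4 -4 0 -0.4" --pt "-34.5 -68.6 -126.5 -4 0 -0.4"

```text
clock: 20.3
tcp_pos: [0.5477, 0.0256, 0.1552]
orientation: [0.435, 0.565, 0.482, -0.509]
wrist_force: [-0.6, 0.2, -5.7]
finger_gap: 0.0244
```

Run:
```python
from h import *
applied([-34.5,-68.6,-126.5,-4,0,-.4])
s,r=st(); print(s["clock"],s["tcp_pos"],load()[0],s["finger_gap"],s["wrist_force"],s["ft_torque"])
t=cam("top");c=cam("side"); crop(c["frame"],90,80,300,260,3.5,"pics/s14.png"); crop(t["frame"],150,60,290,190,4.4,"pics/t14.png")
f=np.array([.0086,.058,.163,.317,.5,.683,.837,.942,.991,1])
q=rowtip([.505,.335,.14],86,-6);print(q);print((f[:,None]*q).round(1).tolist())
```

```text
20.3 [0.54765704 0.02563347 0.15524024] [0.54725913 0.02512406 0.15522647] 0.02444026500335834 [-0.55209744  0.15504938 -5.72153775] [-0.90906596  0.1312266  -0.00202063]
[  12.9  -74.9 -122.3   -5.    -0.    -0.5]
[[0.1, -0.6, -1.1, -0.0, -0.0, -0.0], [0.7, -4.3, -7.1, -0.3, -0.0, -0.0], [2.1, -12.2, -19.9, -0.8, -0.0, -0.1], [4.1, -23.7, -38.8, -1.6, -0.0, -0.2], [6.4, -37.4, -61.2, -2.5, -0.0, -0.2], [8.8, -51.2, -83.5, -3.4, -0.0, -0.3], [10.8, -62.7, -102.4, -4.2, -0.0, -0.4], [12.2, -70.6, -115.2, -4.7, -0.0, -0.5], [12.8, -74.2, -121.2, -5.0, -0.0, -0.5], [12.9, -74.9, -122.3, -5.0, -0.0, -0.5]]
```

View pics/t14.png

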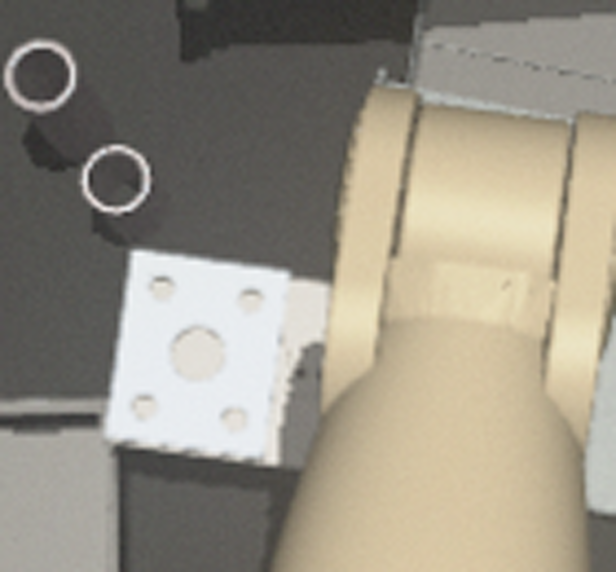

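Call:
send_rows --pt "0.1 -0.6 -1.1 0 0 0" --pt "0.7 -4.3 -7.1 -0.3 0 0" --pt "2.1 -12.2 -19.9 -0.8 0 -0.1" --pt "4.1 -23.7 -38.8 -1.6 0 -0.2" --pt "6.4 -37.4 -61.2 -2.5 0 -0.2" --pt "8.8 -51.2 -83.5 -3.4 0 -0.3" --pt "10.8 -62.7 -102.4 -4.2 0 -0.4" --pt "12.2 -70.6 -115.2 -4.7 0 -0.5" --pt "12.8 -74.2 -121.2 -5 0 -0.5" --pt "12.9 -74.9 -122.3 -5 0 -0.5"

```text
clock: 21.65
tcp_pos: [0.4928, 0.159, 0.1551]
orientation: [0.457, 0.544, 0.507, -0.489]
wrist_force: [-0.0, -0.1, -6.0]
finger_gap: 0.0244
```

Run:
```python
from h import *
applied([12.9,-74.9,-122.3,-5,0,-.5])
s,r=st(); print(s["clock"],s["tcp_pos"],load()[0],s["finger_gap"],s["wrist_force"],s["ft_torque"])
f=np.array([.0086,.058,.163,.317,.5,.683,.837,.942,.991,1])
q=rowtip([.449,.45,.13],90,-6);print(q);print((f[:,None]*q).round(1).tolist())
```

```text
21.65 [0.49282736 0.15902352 0.155145  ] [0.49260825 0.1583419  0.15522578] 0.024367612755891412 [-0.04911144 -0.07106783 -6.02357496] [-0.91407958  0.12905284  0.01358266]
[  21.5  -51.5 -109.6   -4.    -0.    -0.5]
[[0.2, -0.4, -0.9, -0.0, -0.0, -0.0], [1.2, -3.0, -6.4, -0.2, -0.0, -0.0], [3.5, -8.4, -17.9, -0.7, -0.0, -0.1], [6.8, -16.3, -34.7, -1.3, -0.0, -0.2], [10.8, -25.8, -54.8, -2.0, -0.0, -0.2], [14.7, -35.2, -74.9, -2.7, -0.0, -0.3], [18.0, -43.1, -91.7, -3.3, -0.0, -0.4], [20.3, -48.5, -103.2, -3.8, -0.0, -0.5], [21.3, -51.0, -108.6, -4.0, -0.0, -0.5], [21.5, -51.5, -109.6, -4.0, -0.0, -0.5]]
```

Call:
send_rows --pt "0.2 -0.4 -0.9 0 0 0" --pt "1.2 -3 -6.4 -0.2 0 0" --pt "3.5 -8.4 -17.9 -0.7 0 -0.1" --pt "6.8 -16.3 -34.7 -1.3 0 -0.2" --pt "10.8 -25.8 -54.8 -2 0 -0.2" --pt "14.7 -35.2 -74.9 -2.7 0 -0.3" --pt "18 -43.1 -91.7 -3.3 0 -0.4" --pt "20.3 -48.5 -103.2 -3.8 0 -0.5" --pt "21.3 -51 -108.6 -4 0 -0.5" --pt "21.5 -51.5 -109.6 -4 0 -0.5"

```text
clock: 22.9
tcp_pos: [0.4494, 0.2734, 0.1451]
orientation: [0.473, 0.525, 0.526, -0.473]
wrist_force: [0.0, -1.2, -6.2]
finger_gap: 0.0242
```

Run:
```python
from h import *
applied([21.5,-51.5,-109.6,-4,0,-.5])
s,r=st(); print(s["clock"],s["tcp_pos"],load()[0],s["finger_gap"],s["wrist_force"],s["joint_pos"].round(2))
t=cam("top");c=cam("side"); crop(c["frame"],90,180,320,384,2.9,"pics/s15.png"); crop(t["frame"],50,120,250,250,4,"pics/t15.png")
for z,p in ((.08,0),(.05,5),(.03,8),(.012,9)): print(z,p,rowtip([.449,.45,z],90,p))
```

```text
22.9 [0.44936873 0.2734185  0.14510617] [0.4490281  0.27292461 0.14531455] 0.02422121605888078 [ 0.04454608 -1.15094329 -6.2342748 ] [ 0.34  0.23 -0.29  1.02  0.1   1.91]
0.08 0 [31.7 -0.   0.8  0.  -6.   0. ]
0.05 5 [ 46.9   0.   -1.3   0.  -11.    0. ]
0.03 8 [ 58.3   0.   -2.9   0.  -14.    0. ]
0.012 9 [ 73.4   0.   -2.3   0.  -15.    0. ]
```

View pics/t15.png

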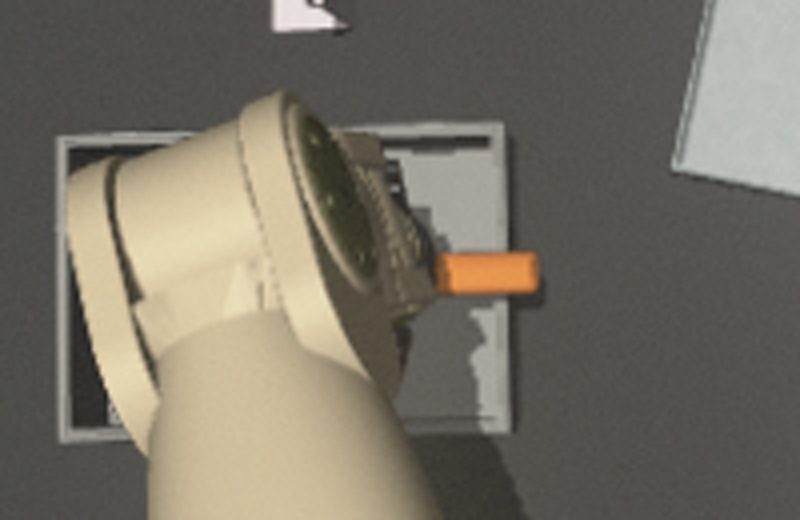

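View pics/s15.png

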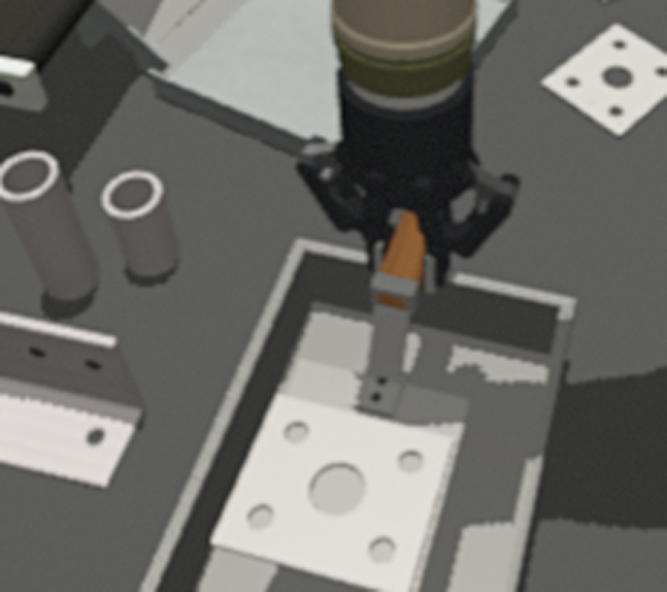

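Run:
```python
from h import *
f=[.0086,.058,.163,.317,.5,.683,.837,.942,.991,1]
for g in f: print(rowtip([.449,.45,.13-.085*g],90,-6+10*g).tolist())
```

```text
[0.5, -0.0, 0.0, 0.0, -0.1, 0.0]
[3.2, -0.0, 0.2, 0.0, -0.6, 0.0]
[8.9, -0.0, 0.4, 0.0, -1.7, 0.0]
[17.2, -0.0, 0.7, 0.0, -3.2, 0.0]
[27.2, -0.0, 0.8, 0.0, -5.0, 0.0]
[37.3, -0.0, 0.8, 0.0, -6.9, 0.0]
[45.8, 0.0, 0.7, 0.0, -8.4, 0.0]
[51.6, 0.0, 0.5, 0.0, -9.4, 0.0]
[54.3, 0.0, 0.4, 0.0, -9.9, 0.0]
[54.8, 0.0, 0.4, 0.0, -10.0, 0.0]
```

Call:
send_rows --pt "0.5 0 0 0 -0.1 0" --pt "3.2 0 0.2 0 -0.6 0" --pt "8.9 0 0.4 0 -1.7 0" --pt "17.2 0 0.7 0 -3.2 0" --pt "27.2 0 0.8 0 -5 0" --pt "37.3 0 0.8 0 -6.9 0" --pt "45.8 0 0.7 0 -8.4 0" --pt "51.6 0 0.5 0 -9.4 0" --pt "54.3 0 0.4 0 -9.9 0" --pt "54.8 0 0.4 0 -10 0"

```text
clock: 24.25
tcp_pos: [0.4494, 0.2787, 0.0905]
orientation: [-0.517, -0.482, -0.482, 0.517]
wrist_force: [0.1, 0.0, -6.2]
finger_gap: 0.0242
```

Run:
```python
from h import *
applied([54.8,0,.4,0,-10,0])
s,r=st(); print(s["clock"],s["tcp_pos"],load()[0],s["finger_gap"],s["wrist_force"],s["ft_torque"])
c=cam("side"); crop(c["frame"],90,180,320,384,2.9,"pics/s16.png")
f=[.0086,.058,.163,.317,.5,.683,.837,.942,.991,1]
for g in f: print(rowtip([.449,.45,.045-.036*g],90,4+6*g).tolist())
```

```text
24.25 [0.44937021 0.27868098 0.09049634] [0.44899223 0.27828016 0.09077542] 0.024173995353108466 [ 0.08473175  0.00805295 -6.22375187] [-0.48597485  0.03286588 -0.04035622]
[0.1, 0.0, -0.0, 0.0, -0.1, 0.0]
[1.0, 0.0, -0.3, 0.0, -0.4, 0.0]
[2.9, 0.0, -1.0, 0.0, -1.0, 0.0]
[5.6, 0.0, -2.0, 0.0, -1.9, 0.0]
[8.9, 0.0, -3.2, 0.0, -3.0, 0.0]
[12.1, 0.0, -4.6, 0.0, -4.1, 0.0]
[14.9, 0.0, -5.7, 0.0, -5.0, 0.0]
[16.8, 0.0, -6.5, 0.0, -5.7, 0.0]
[17.7, 0.0, -6.9, 0.0, -6.0, 0.0]
[17.8, 0.0, -7.0, 0.0, -6.0, 0.0]
```

View pics/s16.png

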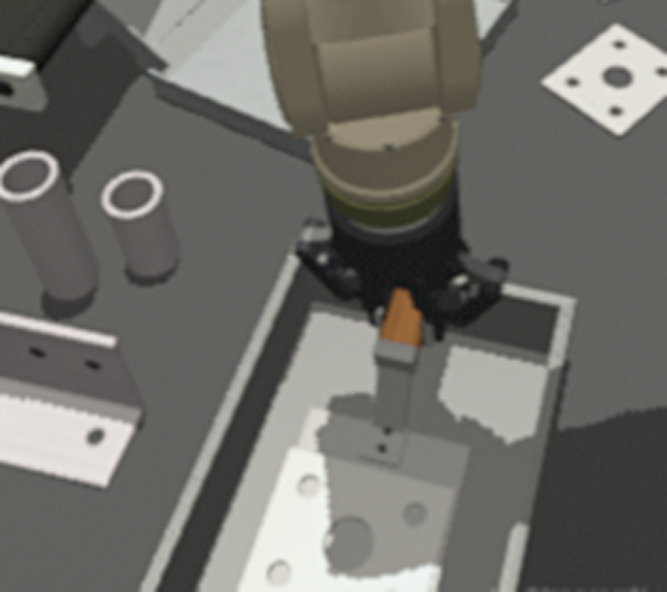

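Run:
```python
from h import *
f=[.0086,.058,.163,.317,.5,.683,.837,.942,.991,1]
for g in f: print(rowtip([.449,.45+.025*g,.045-.034*g],90,4+6*g).tolist())
```

```text
[0.1, 0.0, -0.3, 0.0, -0.1, 0.0]
[0.8, 0.0, -1.8, 0.0, -0.4, 0.0]
[2.3, 0.0, -5.0, 0.0, -1.0, 0.0]
[4.4, 0.0, -9.9, 0.0, -1.9, 0.0]
[7.0, 0.0, -15.6, 0.0, -3.0, 0.0]
[9.6, 0.0, -21.5, 0.0, -4.1, 0.0]
[11.8, 0.0, -26.5, 0.0, -5.0, 0.0]
[13.3, 0.0, -29.9, 0.0, -5.7, 0.0]
[14.0, 0.0, -31.5, 0.0, -6.0, 0.0]
[14.1, 0.0, -31.8, 0.0, -6.0, 0.0]
```

Call:
send_rows --pt "0.1 0 -0.3 0 -0.1 0" --pt "0.8 0 -1.8 0 -0.4 0" --pt "2.3 0 -5 0 -1 0" --pt "4.4 0 -9.9 0 -1.9 0" --pt "7 0 -15.6 0 -3 0" --pt "9.6 0 -21.5 0 -4.1 0" --pt "11.8 0 -26.5 0 -5 0" --pt "13.3 0 -29.9 0 -5.7 0" --pt "14 0 -31.5 0 -6 0" --pt "14.1 0 -31.8 0 -6 0"

```text
clock: 25.55
tcp_pos: [0.4493, 0.3094, 0.0742]
orientation: [-0.542, -0.454, -0.455, 0.542]
wrist_force: [0.1, -0.4, -6.7]
finger_gap: 0.0241
```

Run:
```python
from h import *
applied([14.1,0,-31.8,0,-6,0])
s,r=st(); print(s["clock"],s["tcp_pos"],load()[0],s["finger_gap"],s["wrist_force"],s["ft_torque"])
t=cam("top");c=cam("side"); crop(c["frame"],90,180,320,384,2.9,"pics/s17.png"); crop(t["frame"],50,120,250,250,4,"pics/t17.png")
for z in (.008,.006,.005,.004,.003,.002): print(rowtip([.449,.475,z],90,10).tolist())
```

```text
25.55 [0.44932954 0.30941442 0.07420409] [0.44897288 0.30902665 0.07450572] 0.02407606217292709 [ 0.11803999 -0.36378669 -6.68385992] [-0.21580219  0.05790047 -0.02532979]
[3.0, 0.0, -0.5, 0.0, -0.0, 0.0]
[4.9, 0.0, -0.8, 0.0, -0.0, 0.0]
[5.9, 0.0, -1.0, 0.0, -0.0, 0.0]
[6.9, 0.0, -1.2, 0.0, -0.0, 0.0]
[7.9, 0.0, -1.4, 0.0, -0.0, 0.0]
[8.9, 0.0, -1.5, 0.0, -0.0, 0.0]
```

View pics/s17.png

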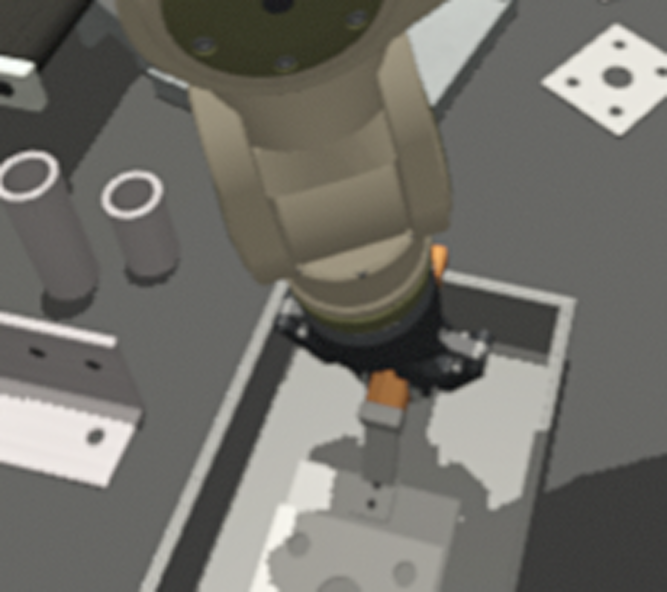

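View pics/t17.png

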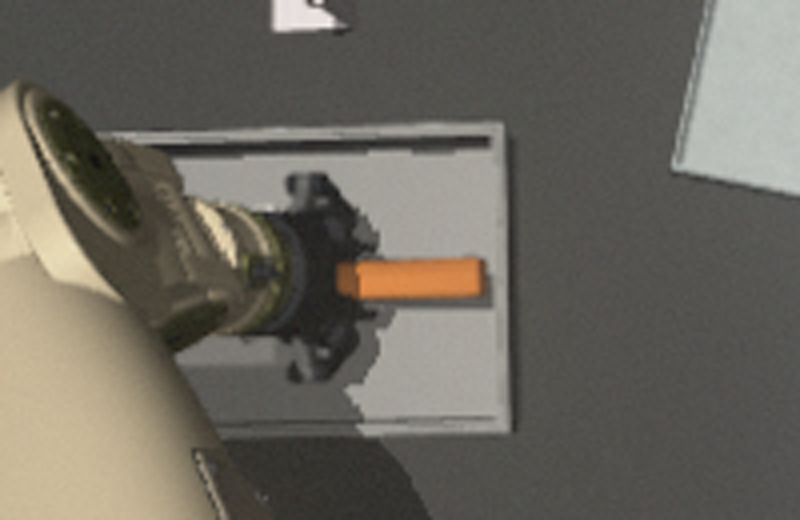

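Call:
send_rows --pt "0.5 0 -0.1 0 0 0" --pt "1.5 0 -0.2 0 0 0" --pt "2.5 0 -0.4 0 0 0" --pt "3.5 0 -0.6 0 0 0" --pt "4.5 0 -0.8 0 0 0" --pt "5.2 0 -0.9 0 0 0" --pt "5.9 0 -1 0 0 0" --pt "6.4 0 -1.1 0 0 0" --pt "6.9 0 -1.2 0 0 0" --pt "6.9 0 -1.2 0 0 0"

```text
clock: 26.9
tcp_pos: [0.4496, 0.3093, 0.0676]
orientation: [0.542, 0.454, 0.455, -0.542]
wrist_force: [-0.5, -2.5, -2.1]
finger_gap: 0.0243
```

Run:
```python
from h import *
applied([6.9,0,-1.2,0,0,0])
s,r=st(); print(s["clock"],s["tcp_pos"],load()[0],s["finger_gap"],s["wrist_force"],s["ft_torque"])
```

```text
26.9 [0.44958749 0.30927023 0.06762764] [0.44896848 0.30901348 0.06750216] 0.024283796662779356 [-0.51138079 -2.51790761 -2.0609085 ] [-0.24409063  0.0016137   0.03640666]
```

Run:
```python
from h import *
for p in np.arange(10.6,16.1,.6): print(p,rowtip([.449,.475-.0006,.0043],90,p).tolist())
```

```text
10.6 [-2.0, 0.0, 0.3, 0.0, -0.6, 0.0]
11.2 [-3.8, 0.0, -0.1, 0.0, -1.2, 0.0]
11.799999999999999 [-5.6, 0.0, -0.5, 0.0, -1.8, 0.0]
12.399999999999999 [-7.5, 0.0, -0.9, 0.0, -2.4, 0.0]
12.999999999999998 [-9.3, 0.0, -1.4, 0.0, -3.0, 0.0]
13.599999999999998 [-11.1, 0.0, -1.8, 0.0, -3.6, 0.0]
14.199999999999998 [-12.9, 0.0, -2.3, 0.0, -4.2, 0.0]
14.799999999999997 [-14.7, 0.0, -2.8, 0.0, -4.8, 0.0]
15.399999999999997 [-16.4, 0.0, -3.3, 0.0, -5.4, 0.0]
15.999999999999996 [-18.2, 0.0, -3.8, 0.0, -6.0, 0.0]
```

Call:
send_rows --pt "-2 0 0.3 0 -0.6 0" --pt "-3.8 0 -0.1 0 -1.2 0" --pt "-5.6 0 -0.5 0 -1.8 0" --pt "-7.5 0 -0.9 0 -2.4 0" --pt "-9.3 0 -1.4 0 -3 0" --pt "-11.1 0 -1.8 0 -3.6 0" --pt "-12.9 0 -2.3 0 -4.2 0" --pt "-14.7 0 -2.8 0 -4.8 0" --pt "-16.4 0 -3.3 0 -5.4 0" --pt "-18.2 0 -3.8 0 -6 0"

```text
clock: 28.15
tcp_pos: [0.4494, 0.3163, 0.0847]
orientation: [-0.565, -0.425, -0.426, 0.565]
wrist_force: [0.8, 1.0, -3.4]
finger_gap: 0.0244
```

Run:
```python
from h import *
applied([-18.2,0,-3.8,0,-6,0])
s,r=st(); print(s["clock"],s["tcp_pos"],load()[0],s["finger_gap"],s["wrist_force"],s["ft_torque"])
c=cam("side"); crop(c["frame"],90,180,320,384,2.9,"pics/s18.png")
for p in np.arange(16.5,21.1,.5): print(p,rowtip([.449,.475-.0006,.0043],90,p).tolist())
```

```text
28.15 [0.44941538 0.31630147 0.08466735] [0.44897729 0.31590817 0.08476899] 0.02443031349575209 [ 0.80742222  0.96529416 -3.37924158] [ 0.74386549 -0.20276818 -0.0247812 ]
16.5 [-1.6, 0.0, -0.3, 0.0, -0.5, 0.0]
17.0 [-3.1, 0.0, -0.6, 0.0, -1.0, 0.0]
17.5 [-4.6, 0.0, -1.0, 0.0, -1.5, 0.0]
18.0 [-6.1, 0.0, -1.3, 0.0, -2.0, 0.0]
18.5 [-7.6, 0.0, -1.7, 0.0, -2.5, 0.0]
19.0 [-9.1, 0.0, -2.0, 0.0, -3.0, 0.0]
19.5 [-10.6, 0.0, -2.4, 0.0, -3.5, 0.0]
20.0 [-12.1, 0.0, -2.8, 0.0, -4.0, 0.0]
20.5 [-13.6, 0.0, -3.2, 0.0, -4.5, 0.0]
21.0 [-15.1, 0.0, -3.6, 0.0, -5.0, 0.0]
```

View pics/s18.png

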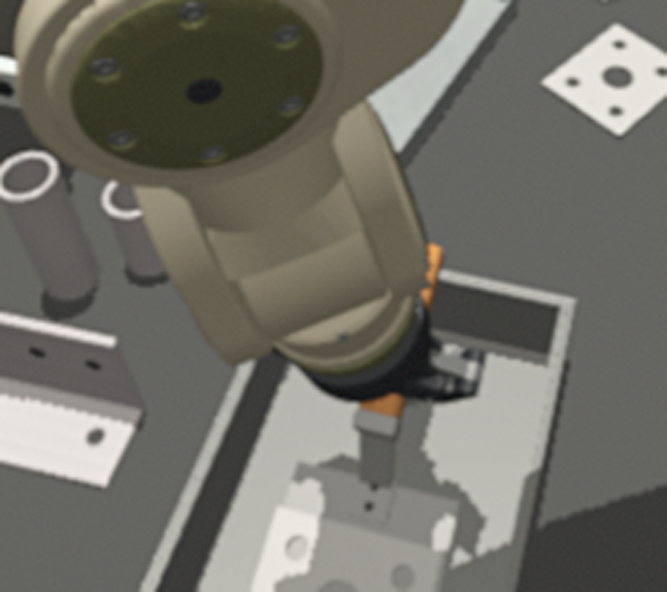

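Call:
send_rows --pt "-1.6 0 -0.3 0 -0.5 0" --pt "-3.1 0 -0.6 0 -1 0" --pt "-4.6 0 -1 0 -1.5 0" --pt "-6.1 0 -1.3 0 -2 0" --pt "-7.6 0 -1.7 0 -2.5 0" --pt "-8.6 0 -1.9 0 -2.8 0" --pt "-9.6 0 -2.1 0 -3.1 0" --pt "-10.5 0 -2.4 0 -3.4 0" --pt "-11.3 0 -2.6 0 -3.7 0" --pt "-12.1 0 -2.8 0 -4 0"

```text
clock: 29.45
tcp_pos: [0.4494, 0.3222, 0.0955]
orientation: [-0.579, -0.405, -0.406, 0.579]
wrist_force: [0.5, 0.6, -2.2]
finger_gap: 0.0243
```

Run:
```python
from h import *
applied([-12.1,0,-2.8,0,-4,0])
s,r=st(); print(s["clock"],s["tcp_pos"],load()[0],s["finger_gap"],s["wrist_force"],s["ft_torque"],s["joint_pos"].round(2))
c=cam("side"); crop(c["frame"],90,180,320,384,2.9,"pics/s19.png")
for y in (5,15,25,35,45,60,80,100): print(y,rowtip([.449,.475-.0006-y/1e3,.0043],90,20).tolist())
```

```text
29.45 [0.44936707 0.32217455 0.09550777] [0.44898233 0.3219299  0.09563125] 0.024325277552599285 [ 0.45499914  0.57419085 -2.18181436] [ 0.52194454 -0.13849402 -0.01517488] [ 0.63  0.53 -0.01  1.24 -0.28  2.23]
5 [1.7, 0.0, 4.7, 0.0, -0.0, 0.0]
15 [5.1, 0.0, 14.1, 0.0, -0.0, 0.0]
25 [8.5, 0.0, 23.5, 0.0, -0.0, 0.0]
35 [11.9, 0.0, 32.9, 0.0, -0.0, 0.0]
45 [15.3, 0.0, 42.3, 0.0, -0.0, 0.0]
60 [20.5, -0.0, 56.4, 0.0, -0.0, 0.0]
80 [27.3, -0.0, 75.2, 0.0, -0.0, 0.0]
100 [34.1, -0.0, 94.0, 0.0, -0.0, 0.0]
```

View pics/s19.png

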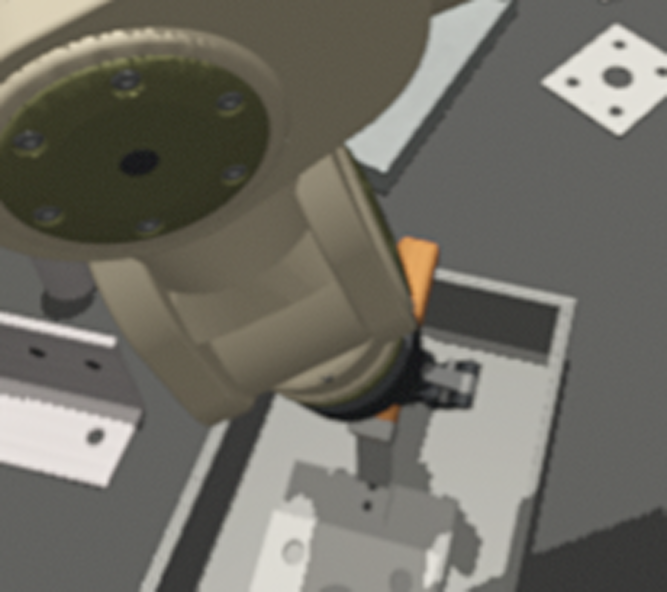

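Call:
send_rows --pt "0.7 0 2 0 0 0" --pt "1.7 0 4.7 0 0 0" --pt "3 0 8.5 0 0 0" --pt "4.5 0 12.5 0 0 0" --pt "6 0 16.5 0 0 0" --pt "7.5 0 20.5 0 0 0" --pt "9 0 24.5 0 0 0" --pt "10.3 0 28.5 0 0 0" --pt "11.4 0 31.5 0 0 0" --pt "11.9 0 32.9 0 0 0"

```text
clock: 30.75
tcp_pos: [0.4494, 0.287, 0.0955]
orientation: [-0.579, -0.405, -0.406, 0.579]
wrist_force: [-0.1, 0.5, -3.1]
finger_gap: 0.0243
```

Run:
```python
from h import *
applied([11.9,0,32.9,0,0,0])
s,r=st(); print(s["clock"],s["tcp_pos"],load()[0],s["finger_gap"],s["wrist_force"],s["ft_torque"])
t=cam("top");c=cam("side"); crop(c["frame"],90,180,320,384,2.9,"pics/s20.png"); crop(t["frame"],50,120,250,250,4,"pics/t20.png")
```

```text
30.75 [0.4493566  0.28699456 0.09552575] [0.44899275 0.28694394 0.0956852 ] 0.024330740623566268 [-0.1028371   0.49923428 -3.11211308] [ 0.61042252 -0.02779734 -0.02638841]
```

View pics/s20.png

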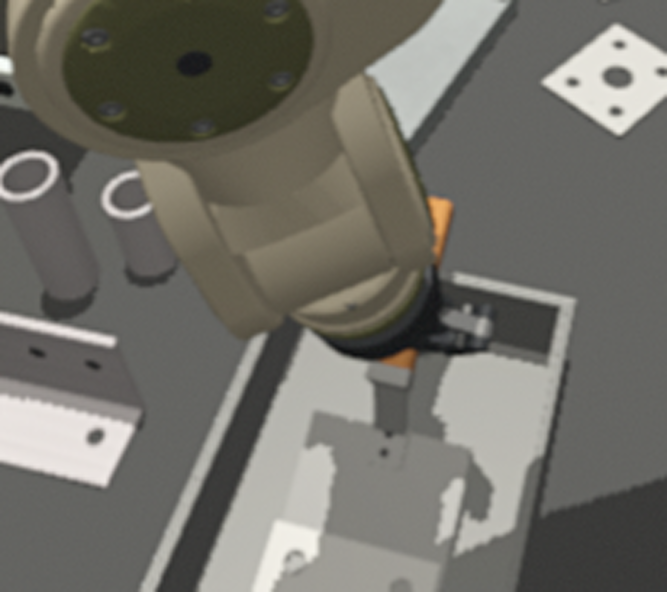

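View pics/t20.png

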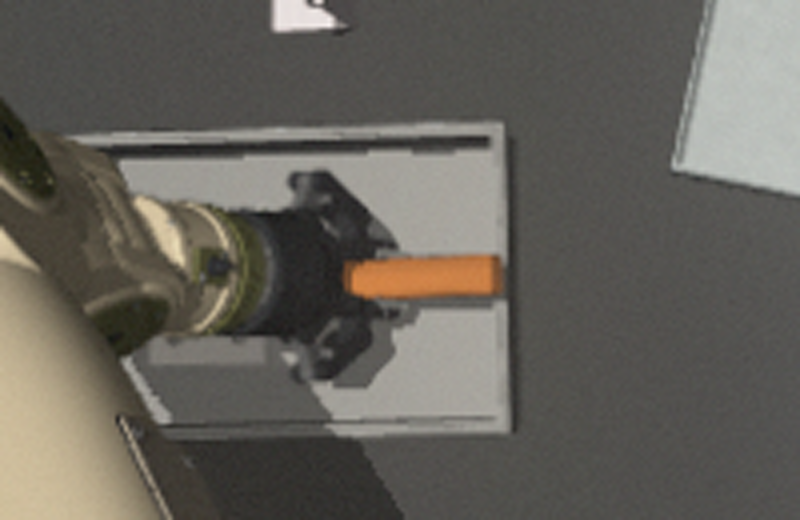

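Call:
send_rows --pt "0.7 0 2 0 0 0" --pt "2 0 5.5 0 0 0" --pt "3.7 0 10.2 0 0 0" --pt "5.5 0 15.2 0 0 0" --pt "7.4 0 20.2 0 0 0" --pt "9.2 0 25.2 0 0 0" --pt "11 0 30.2 0 0 0" --pt "12.6 0 34.7 0 0 0" --pt "13.9 0 38.2 0 0 0" --pt "14.3 0 39.5 0 0 0"

```text
clock: 32.1
tcp_pos: [0.4493, 0.2449, 0.0956]
orientation: [-0.579, -0.405, -0.406, 0.579]
wrist_force: [-0.4, 1.4, -2.3]
finger_gap: 0.0241
```

Run:
```python
from h import *
applied([14.3,0,39.5,0,0,0])
s,r=st(); print(s["clock"],s["tcp_pos"],load()[0],s["finger_gap"],s["wrist_force"],s["ft_torque"])
t=cam("top");c=cam("side"); crop(c["frame"],90,180,320,384,2.9,"pics/s21.png"); crop(t["frame"],50,120,250,250,4,"pics/t21.png")
p,r=load(); L=np.c_[-r.as_matrix()[:,2],-r.as_matrix()[:,1],-r.as_matrix()[:,0]]; print("model tip",p-L@OFF)
```

```text
32.1 [0.44934991 0.24494956 0.09558494] [0.44900525 0.24493517 0.09573797] 0.024086096418674628 [-0.37857826  1.39743791 -2.31678606] [ 0.61729847  0.00199875 -0.02404329]
model tip [0.44890262 0.39742764 0.00445832]
```

View pics/s21.png

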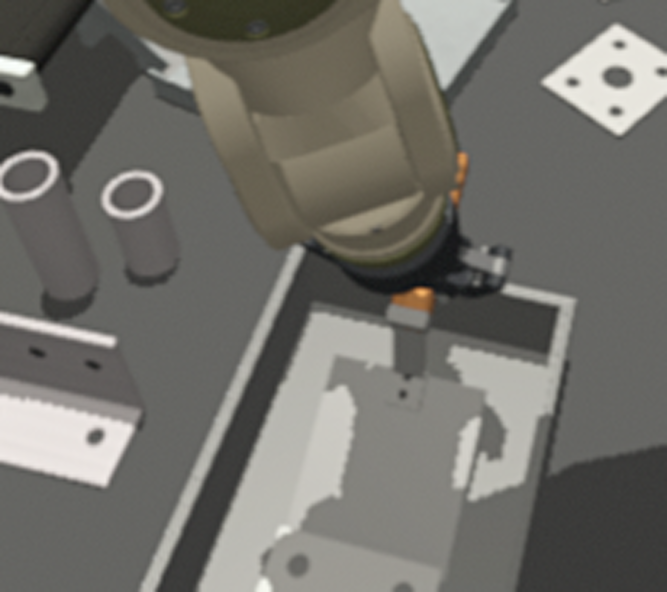

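View pics/t21.png

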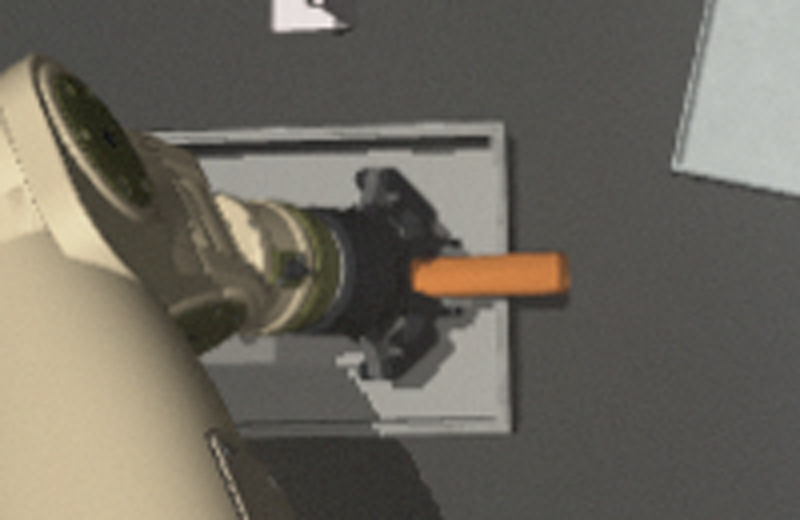

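Call:
send_rows --pt "0.4 0 1.2 0 0 0" --pt "1.2 0 3.3 0 0 0" --pt "2.2 0 6 0 0 0" --pt "3.2 0 8.8 0 0 0" --pt "4.2 0 11.6 0 0 0" --pt "5.2 0 14.4 0 0 0" --pt "6.2 0 17.2 0 0 0" --pt "7.2 0 19.8 0 0 0" --pt "7.8 0 21.4 0 0 0" --pt "8 0 22 0 0 0"

```text
clock: 33.45
tcp_pos: [0.4494, 0.2217, 0.0956]
orientation: [-0.579, -0.405, -0.406, 0.579]
wrist_force: [-0.2, 0.6, -2.4]
finger_gap: 0.0247
```

Run:
```python
from h import *
applied([8,0,22,0,0,0])
s,r=st(); print(s["clock"],s["tcp_pos"],load()[0],s["finger_gap"],s["wrist_force"],s["ft_torque"])
t=cam("top");c=cam("side"); crop(c["frame"],90,180,320,384,2.9,"pics/s22.png"); crop(t["frame"],50,120,250,250,4,"pics/t22.png")
p,r=load(); L=np.c_[-r.as_matrix()[:,2],-r.as_matrix()[:,1],-r.as_matrix()[:,0]]; print("model tip",p-L@OFF)
```

```text
33.45 [0.44939582 0.2217095  0.09562171] [0.44901219 0.22152577 0.09573406] 0.024727154062078687 [-0.19507945  0.64893933 -2.39292579] [ 0.55849165 -0.02720164  0.04996877]
model tip [0.44890956 0.37401824 0.0044544 ]
```

View pics/s22.png

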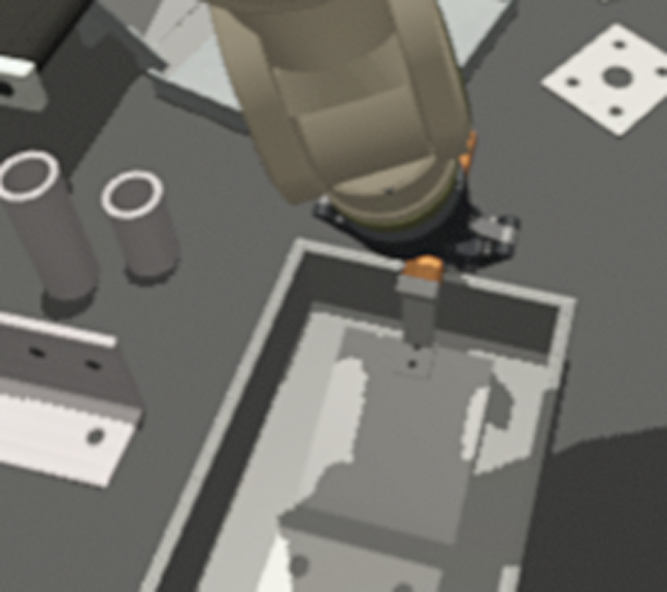

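Run:
```python
from h import *
for y,z in ((.370,.0045),(.364,.006),(.362,.012),(.360,.03),(.358,.06),(.355,.11)): print(y,z,rowtip([.449,y,z],90,20).tolist())
```

```text
0.37 0.0045 [1.2, -0.0, 3.8, 0.0, -0.0, 0.0]
0.364 0.006 [1.9, -0.0, 9.9, 0.0, -0.0, 0.0]
0.362 0.012 [-3.1, -0.0, 13.9, 0.0, -0.0, 0.0]
0.36 0.03 [-19.3, -0.0, 21.9, 0.0, -0.0, 0.0]
0.358 0.06 [-46.8, -0.1, 34.0, 0.0, -0.0, 0.0]
0.355 0.11 [-92.8, -0.1, 53.9, 0.0, -0.0, 0.0]
```

View pics/t22.png

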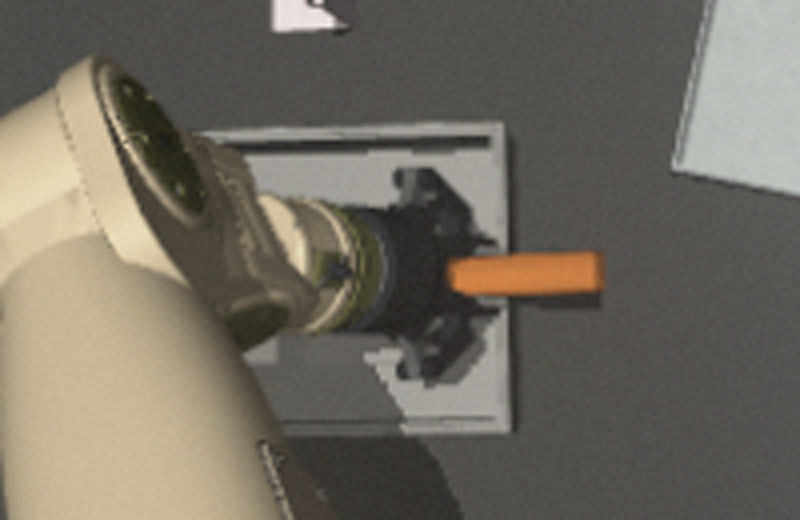

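Call:
send_rows --pt "1.2 0 3.8 0 0 0" --pt "1.9 0 8 0 0 0" --pt "1.9 0 9.9 0 0 0" --pt "-3.1 0 13.9 0 0 0" --pt "-11 0 17.9 0 0 0" --pt "-19.3 0 21.9 0 0 0" --pt "-46.8 0 34 0 0 0" --pt "-70 0 44 0 0 0" --pt "-87 0 51.5 0 0 0" --pt "-92.8 0 53.9 0 0 0"

```text
clock: 34.8
tcp_pos: [0.4502, 0.2032, 0.2029]
orientation: [0.58, 0.406, 0.405, -0.579]
wrist_force: [-0.6, 1.4, -4.0]
finger_gap: 0.0243
```

Run:
```python
from h import *
applied([-92.8,0,53.9,0,0,0])
s,r=st(); print(s["clock"],s["tcp_pos"],load()[0],s["finger_gap"],s["wrist_force"],s["ft_torque"],s["joint_pos"].round(2))
t=cam("top");c=cam("side"); crop(c["frame"],90,180,320,384,2.9,"pics/s23.png"); crop(t["frame"],50,120,250,250,4,"pics/t23.png")
```

```text
34.8 [0.4501518  0.20324394 0.20294813] [0.44908421 0.202567   0.20136364] 0.02428501972103477 [-0.59190041  1.3617316  -3.97174565] [ 0.35460251 -0.01610531 -0.00260555] [ 0.45  0.31 -0.07  1.34 -0.31  2.04]
```

View pics/s23.png

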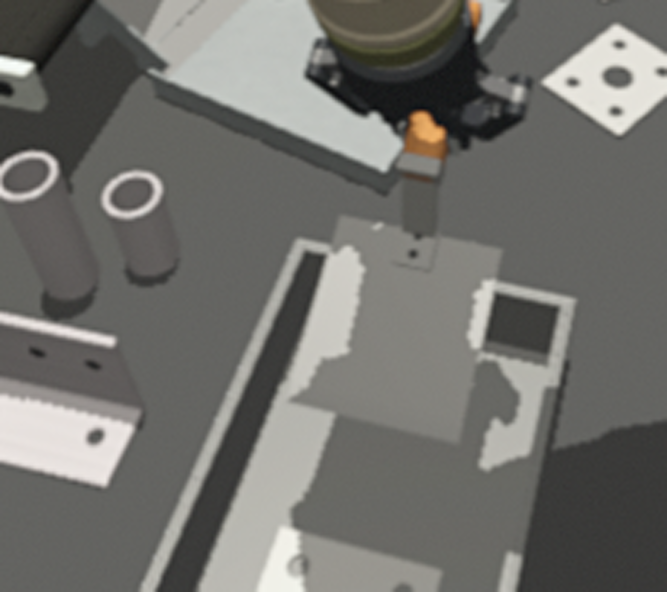

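View pics/t23.png

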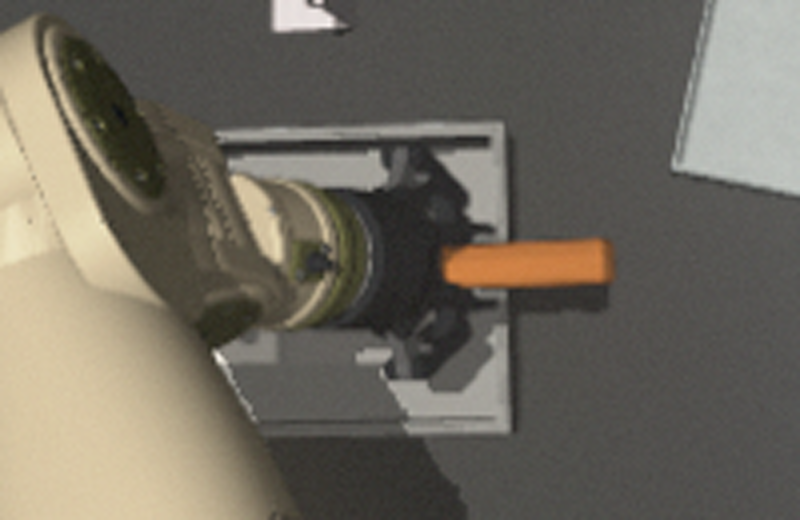

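```bash
cat > leg.py <<'E'
from h import *
f=[.0086,.058,.163,.317,.5,.683,.837,.942,.991,1]
def leg(p,r):
    p0,r0=load(); dv=(r0.inv()*r).as_rotvec()
    for g in f: print(row(p0+(np.array(p)-p0)*g, r0*R.from_rotvec(dv*g)).tolist())
E
python3 - <<'E'
from leg import *
leg([.46,-.08,.19],tool_R(46,5,-1))
E
```

```text
[0.9, 0.1, 2.3, 0.4, 0.1, -0.1]
[6.2, 0.6, 15.2, 2.5, 0.8, -0.6]
[17.5, 1.8, 42.7, 7.0, 2.3, -1.6]
[34.0, 3.4, 83.0, 13.7, 4.5, -3.0]
[53.6, 5.4, 130.8, 21.6, 7.1, -4.8]
[73.2, 7.4, 178.7, 29.4, 9.7, -6.5]
[89.7, 9.1, 219.0, 36.1, 11.9, -8.0]
[101.0, 10.2, 246.5, 40.6, 13.4, -9.0]
[106.2, 10.7, 259.3, 42.7, 14.1, -9.4]
[107.2, 10.8, 261.7, 43.1, 14.2, -9.5]
```

Call:
send_rows --pt "0.9 0.1 2.3 0.4 0.1 -0.1" --pt "6.2 0.6 15.2 2.5 0.8 -0.6" --pt "17.5 1.8 42.7 7 2.3 -1.6" --pt "34 3.4 83 13.7 4.5 -3" --pt "53.6 5.4 130.8 21.6 7.1 -4.8" --pt "73.2 7.4 178.7 29.4 9.7 -6.5" --pt "89.7 9.1 219 36.1 11.9 -8" --pt "101 10.2 246.5 40.6 13.4 -9" --pt "106.2 10.7 259.3 42.7 14.1 -9.4" --pt "107.2 10.8 261.7 43.1 14.2 -9.5"

```text
clock: 36.15
tcp_pos: [0.4597, -0.0806, 0.1897]
orientation: [-0.287, -0.622, -0.263, 0.679]
wrist_force: [-0.4, 0.9, -2.8]
finger_gap: 0.0244
```

Run:
```python
from leg import *
applied([107.2,10.8,261.7,43.1,14.2,-9.5])
s,r=st(); print(s["clock"],s["tcp_pos"],load()[0],s["finger_gap"],s["wrist_force"],s["ft_torque"],s["joint_pos"].round(2))
t=cam("top");c=cam("side"); crop(t["frame"],50,50,250,250,3,"pics/t24.png");crop(c["frame"],60,230,320,384,3,"pics/s24.png")
leg([.455,-.3727,.12],tool_R(1.8,0,-1))
```

```text
36.15 [ 0.45966091 -0.08058509  0.18966816] [ 0.45996093 -0.08000668  0.18999786] 0.02440264460405879 [-0.41440314  0.9190693  -2.82697084] [-0.04563734  0.07131934  0.00079488] [-0.29  0.16 -0.26  1.19 -0.08  2.05]
[0.8, 1.7, 1.8, 0.4, 0.0, -0.0]
[5.1, 11.6, 12.0, 2.6, 0.3, -0.1]
[14.4, 32.6, 33.7, 7.2, 0.8, -0.3]
[28.1, 63.3, 65.6, 14.0, 1.5, -0.6]
[44.3, 99.9, 103.5, 22.1, 2.4, -1.0]
[60.5, 136.4, 141.4, 30.2, 3.3, -1.3]
[74.2, 167.2, 173.3, 37.0, 4.0, -1.6]
[83.5, 188.1, 195.0, 41.6, 4.5, -1.9]
[87.8, 197.9, 205.2, 43.8, 4.7, -1.9]
[88.6, 199.7, 207.0, 44.2, 4.8, -2.0]
```

View pics/t24.png

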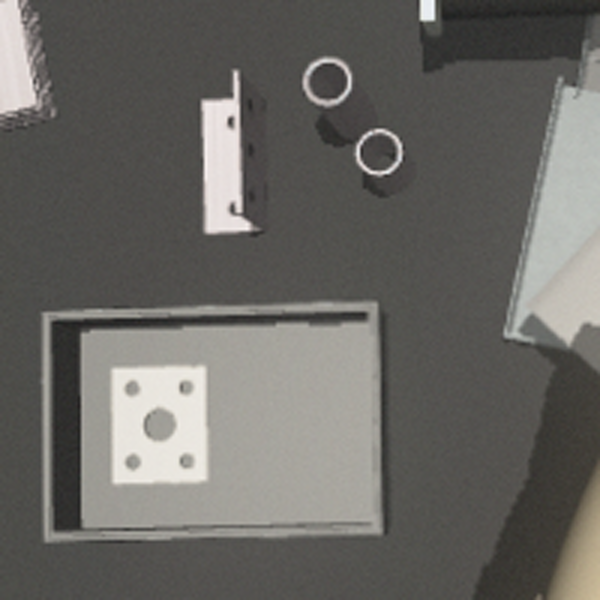

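View pics/s24.png

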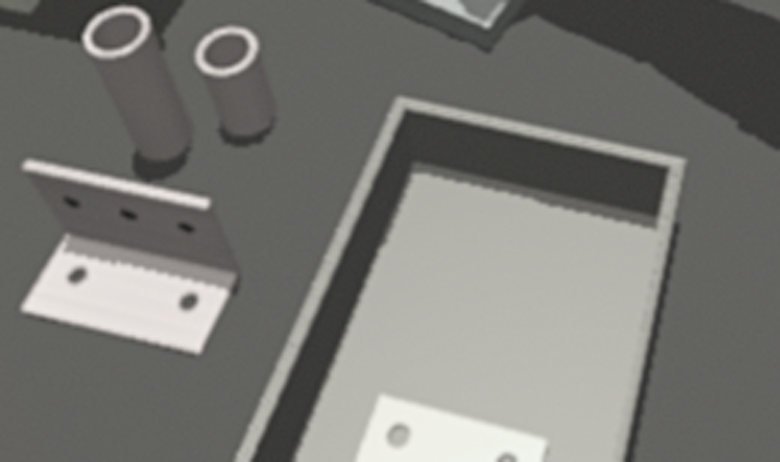

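The plate lies flat in the tote, centred at (160,425) in the top crop, and the tote rim is where it was. Next the lifter goes back to its old place.

Call:
send_rows --pt "0.8 1.7 1.8 0.4 0 0" --pt "5.1 11.6 12 2.6 0.3 -0.1" --pt "14.4 32.6 33.7 7.2 0.8 -0.3" --pt "28.1 63.3 65.6 14 1.5 -0.6" --pt "44.3 99.9 103.5 22.1 2.4 -1" --pt "60.5 136.4 141.4 30.2 3.3 -1.3" --pt "74.2 167.2 173.3 37 4 -1.6" --pt "83.5 188.1 195 41.6 4.5 -1.9" --pt "87.8 197.9 205.2 43.8 4.7 -1.9" --pt "88.6 199.7 207 44.2 4.8 -2"

```text
clock: 37.5
tcp_pos: [0.455, -0.3726, 0.1196]
orientation: [-0.01, -0.707, -0.011, 0.707]
wrist_force: [0.4, 0.1, -4.1]
finger_gap: 0.0245
```

Run:
```python
from leg import *
applied([88.6,199.7,207,44.2,4.8,-2])
s,r=st(); print(s["clock"],s["tcp_pos"],load()[0],s["finger_gap"],s["wrist_force"],s["ft_torque"],s["joint_pos"].round(2)); print(r.as_matrix().round(3))
print(row([.455,-.3727,.042],tool_R(1.8,0,-1)))
c=cam("side"); crop(c["frame"],190,60,350,180,5,"pics/s25.png")
```

```text
37.5 [ 0.45499357 -0.37255342  0.11964396] [ 0.45500565 -0.37267225  0.11998815] 0.024530247612373025 [ 0.40790688  0.11728369 -4.1126603 ] [-0.00248949  0.27373184 -0.01197072] [-0.82  0.39 -0.12  1.06  0.    2.29]
[[-0.     0.03  -1.   ]
 [ 0.001 -1.    -0.03 ]
 [-1.    -0.001  0.   ]]
[78.   0.1  0.  -0.  -0.   0. ]
```

View pics/s25.png

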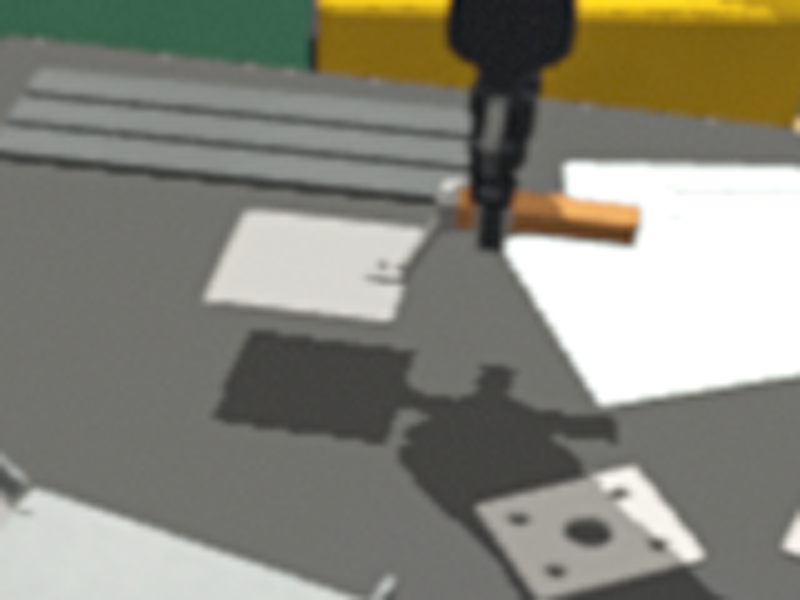

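Call:
send_rows --pt "2 0 0 0 0 0" --pt "10 0 0 0 0 0" --pt "22 0 0 0 0 0" --pt "36 0 0 0 0 0" --pt "50 0 0 0 0 0" --pt "63 0 0 0 0 0" --pt "73 0 0 0 0 0" --pt "79 0 0 0 0 0" --pt "82 0 0 0 0 0" --pt "84 0 0 0 0 0"

```text
clock: 38.8
tcp_pos: [0.4556, -0.3726, 0.0364]
orientation: [0.011, 0.707, 0.011, -0.707]
wrist_force: [-0.9, 0.1, -3.4]
finger_gap: 0.0244
```

Call:
send_rows --pt "0.3 0 0 0 0 0" --pt "0.6 0 0 0 0 0" --pt "0.9 0 0 0 0 0" --pt "1.2 0 0 0 0 0" --pt "1.5 0 0 0 0 0" --pt "1.8 0 0 0 0 0" --pt "2.1 0 0 0 0 0" --pt "2.4 0 0 0 0 0" --pt "2.7 0 0 0 0 0" --pt "2.7 0 0 0 0 0"

```text
clock: 40.05
tcp_pos: [0.4555, -0.3724, 0.0339]
orientation: [0.011, 0.707, 0.011, -0.707]
wrist_force: [-1.6, 0.5, 0.7]
finger_gap: 0.0245
```

Run:
```python
from leg import *
applied([86.7,0,0,0,0,0])
s,r=st(); print(s["clock"],s["tcp_pos"],load()[0],s["finger_gap"],s["wrist_force"],s["ft_torque"])
c=cam("side"); crop(c["frame"],190,60,350,180,5,"pics/s26.png")
```

```text
40.05 [ 0.45547558 -0.37244374  0.03390777] [ 0.45502178 -0.37260985  0.03328817] 0.024496764997039667 [-1.5864328   0.49128923  0.68952686] [ 0.17682377  0.33487433 -0.01380247]
```

View pics/s26.png

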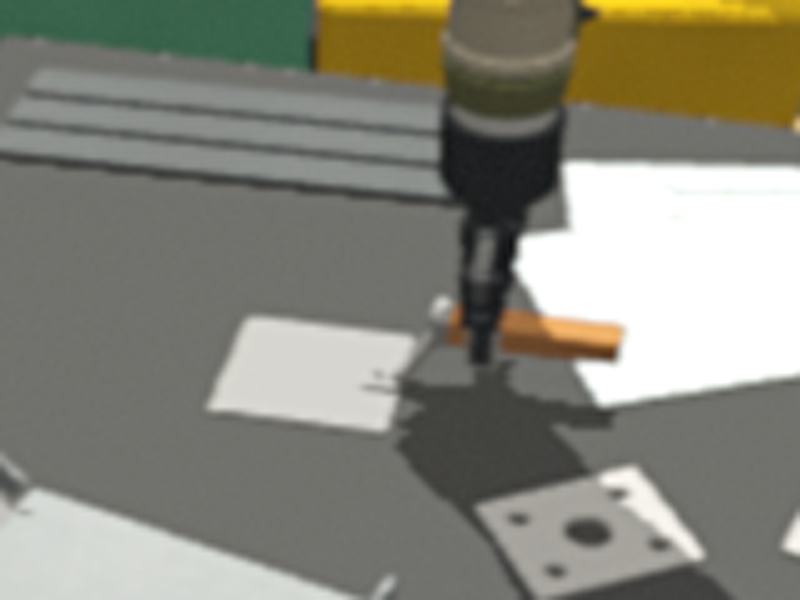

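On the bench with about 4 N of contact. Now I'll open the claw, then retreat straight up.

Call:
send_rows --pt "0 0 0 0 0 0" --pt "0 0 0 0 0 0" --pt "0 0 0 0 0 0" --pt "0 0 0 0 0 0" --pt "0 0 0 0 0 0" --pt "0 0 0 0 0 0" --pt "0 0 0 0 0 0" --pt "0 0 0 0 0 0" --pt "0 0 0 0 0 0" --pt "0 0 0 0 0 0" --claw 85 --newtons 20

```text
clock: 41.35
tcp_pos: [0.4554, -0.3724, 0.0335]
orientation: [0.011, 0.707, 0.011, -0.707]
wrist_force: [0.0, 0.2, 0.7]
finger_gap: 0.0849
```

Call:
send_rows --pt "-3 0 0 0 0 0" --pt "-12 0 0 0 0 0" --pt "-26 0 0 0 0 0" --pt "-44 0 0 0 0 0" --pt "-64 0 0 0 0 0" --pt "-84 0 0 0 0 0" --pt "-102 0 0 0 0 0" --pt "-116 0 0 0 0 0" --pt "-124 0 0 0 0 0" --pt "-126 0 0 0 0 0"

```text
clock: 42.6
tcp_pos: [0.4555, -0.3725, 0.1601]
orientation: [0.011, 0.707, 0.011, -0.707]
wrist_force: [0.3, -0.6, -0.5]
finger_gap: 0.0851
```

Run:
```python
from leg import *
applied([-126,0,0,0,0,0])
s,r=st(); print(s["clock"],s["tcp_pos"],s["finger_gap"],s["wrist_force"])
t=cam("top");c=cam("side"); cv2.imwrite("pics/t27.png",t["frame"]); crop(c["frame"],60,60,360,300,2.6,"pics/s27.png")
```

```text
42.6 [ 0.45549478 -0.37251963  0.16005944] 0.0850812077311656 [ 0.28341065 -0.62774007 -0.46755525]
```

View pics/t27.png

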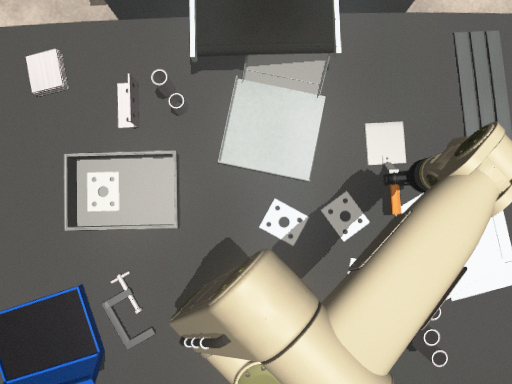

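View pics/s27.png

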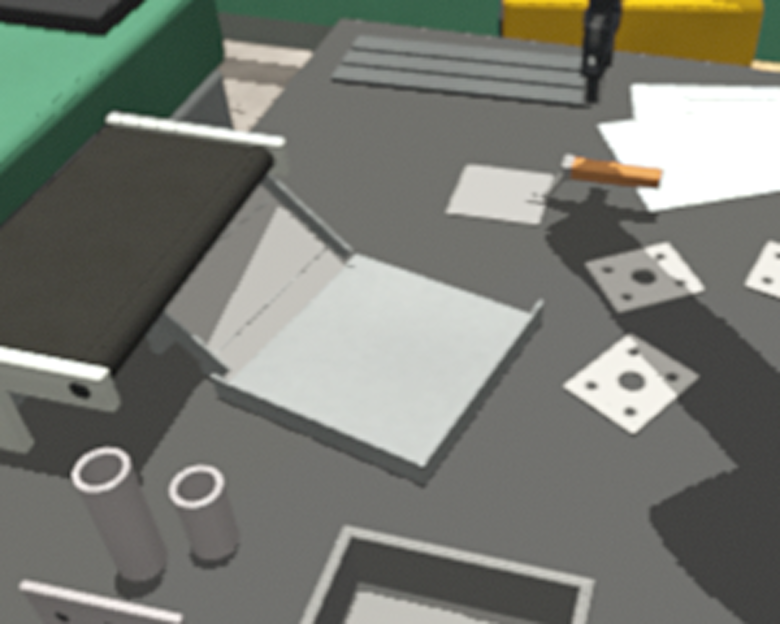

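The top view shows the plate flat in the tote at (103,191), with the tote rim unchanged at (64–178, 152–230). The lifter lies flat at (385,143) and the tray is empty; the bracket and tubes are where they were.

Run:
```python
from h import *
print(job.hand_in()); print(get_state()["clock"])
```

```text
the job is handed in; nothing more can be done
None
the job is handed in; nothing more can be done
```

The job is done and handed in at about 43 s. I slid the lifter's blade under the plate in the tray, with the stop wall backing it, and carried the plate nose-up to the tote. With the blade's tip on the tote floor, I tilted it to 20° and drew it out from under the plate. The lifter is back flat in its old place.

- **Plate:** in the last pictures it lies flat on the tote floor, square to the walls. The side camera sees only part of that end of the tote, so this rests mainly on the top view.
- **Other things:** the tote, bracket and tubes are at their starting pixels, the tray is empty, and the open gripper is clear above the lifter.
- **Forces:** wrist force read at the end of each move stayed under 8 N. I did not read it in between.
- **Checks:** none failed. Riding on the blade, the plate measured 7.1° nose-up against the 6° I had set, which is within picture accuracy.

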